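Load the paint jig: turn the tree, hang the bracket, rack the tube

ROBOT

A 6-joint arm with a two-finger parallel gripper is mounted at the origin on the work surface. World frame = base frame: x ahead of the robot, y to its left, z up, the work surface at z = 0. Lengths are in m, angles in rad, forces in N, time in s.
With the tool pointing down it reaches from about 0.35 to 0.875 m from the base axis. Payload 4.2 kg.
Tool frame: the origin (TCP) lies midway between the tips of the shut fingers; the grasp point (between the pads) lies 19 mm behind it; z points along the fingers, y is the direction in which the jaws open and shut (so a half turn about z gives the same grasp; the last joint's range is limited). The gripper opens to 85 mm and grips with 20 to 120 N. Pads are 22 mm wide; open, the fingers measure 114 mm over their backs; the gripper's body (76 mm by 85 mm) begins 54 mm behind the grasp point. The pads swing forward as they close: fully open they stand 13 mm farther back than shut.
Start: joints at [-0.864, 0.385, 0.008, 0, -1.194, -0.259], TCP at [0.271, -0.563, 0.231] pointing down, gripper open.
Joint ranges: [-3.14, 3.14], [-1.21, 2.06], [-1.07, 1.41], [-3.16, 2.05], [-2.99, -0.16], [-3.1, 3.1]. Speed limits (rad/s): [2.79, 2.79, 3.14, 3.14, 3.14, 3.14].

INTERFACE

Orientations are given as a rotation vector (axis times angle).
In Python, from plant import sensors, snapshot, get_calibration, r gives the robot as it stands.
- The arm moves only by the tool drive_tool, never from a script. Its argument "rows" is a list of rows, each an object of numbers: "hand": the opening, from 0 (shut) to 1 (fully open); "dx", "dy", "dz": the shift along the tool's x, y, z in mm; "wx", "wy", "wz": the turn, a rotation vector about the tool's x, y, z in rad. In form: [{"hand": .., "dx": .., "dy": .., "dz": .., "wx": .., "wy": .., "wz": ..}, ...]. A call has 1 to 12 rows; each row is the pose to reach, as a shift and turn from the pose commanded when the call began, along the tool's axes at that moment; what a row does not reach only later rows make up. A row lasts 1/12 s, in which the tool goes at most 41.7 mm and 7.16 degrees, less where a joint would pass 70% of its speed; a pose out of reach is approached as far as the arm can. A call with a gripper value outside its range is refused whole. The fingers move at their own pace and stop on an object; "newtons" is the grip in N (left out, the last holds). Time passes only in rows, so rows that repeat a pose let the fingers close. It gives the time, the measured TCP pose, the force and the opening at its end, in the units of the state.
- sensors.state(): the state, without advancing time (a new reading comes with each control period).
- snapshot(name): name is "scene" or "top" or "wrist"; returns (picture, depth): 480x640x3 uint8, red, green, blue; 480x640 float32, m along the optical axis (not along the pixel's ray), 0 where there is no reading.
- get_calibration(name): a dict with "fx", "fy", "cx", "cy" (pixels), "rvec" (rotation vector, rad) and "tvec" (3), from world to camera coordinates, as OpenCV has them; the wrist camera has in their place "mount" (4x4, takes a point from camera to tool coordinates, whose origin is the TCP and whose axes are the flange's). Camera axes: x right, y down, z forward; pixel columns grow to the right and rows downward; lengths in m; the calibration is good to about 2 mm. A picture is of the moment at which its call begins: read the wrist's pose just before it. get_calibration takes no time and is no camera call.
- r.close_job(): hands the job in, once; it reports no verdict.
The state is a dict: "time_s": time; "q": joint angles; "qd": joint speeds; "joint_torque": joint torques, N m; "position": TCP position; "tcp_rot": TCP orientation; "ft_force": force on the tool from outside, world axes, zero at the start; "ft_torque": the same for the moment, N m; "gripper_width": finger opening in m.
Only numpy, scipy, OpenCV 4.12 (cv2) and the standard library are available. Lean on these libraries where they do the work, as an engineer would, in place of code of your own. Each camera call takes 0.05 s, during which the arm holds its last target.

TASK

Get the last two parts ready for painting. First turn the jig tree until its empty branch points the same way as the pointer on its foot; then hang the loose upright bracket on that branch by its round hole and let go, leaving the branch over the pointer. Last, move the tube from the wooden trestle to the middle groove of the ribbed bed, midway between the two tubes already there, centred lengthwise, lying still; do not knock those two or the other things on the bench out of place.

Things in the scene. Friction and masses are not known exactly. Their poses are not given: they have to be found in the camera images.
- tree_stand: fixed foot of the jig tree: dark steel disc 190 mm across, 8 mm thick, with a flat pointer bar (22 mm wide) sticking out radially on one side. Origin on the tree's upright turning axis, at bench level; own -x runs along the pointer, roughly towards the robot's side. It stands on the left or the right of the bench. The column over it tops out 188 mm above the bench
- pointer_tip (a point): end of the pointer bar, 125 mm from the turning axis, 8 mm above the bench
- tree (a joint): turning angle (rad) of the four-branched head: 0 or 6.28 when the empty branch is over the pointer, growing anticlockwise seen from above. Turns freely round and round, stays where it is left; friction about 0.15 N m (some 2 N pushed sideways on a branch)
- branch_tip (a point): centre of the rounded end of the empty branch. The four branches, 90 degrees apart, are level steel bars 10 mm thick, axis 175 mm above the bench, straight from the column to 100 mm from the turning axis, then bent up to this end, 112 mm out and 189 mm high (metal 5 mm higher)
- hung1: bracket like the loose one, hung on a branch; it turns with the tree and swings a little. Origin on its branch's axis, 70 mm from the turning axis. The tallest hung part: reaches 225 mm above the bench, down to 75 mm
- hung2: square flange 90 mm wide hung on the branch opposite the empty one; origin as hung1; reaches 205 mm high, down to 115 mm
- hung3: strap 50 mm wide, 130 mm long, hung on a branch; origin as hung1; reaches 188 mm high, down to 58 mm
- branch_mid (a point): point on the axis of the empty branch, 70 mm from the turning axis, 175 mm high; own -x points outward along the branch, z up
- bracket: loose dark steel bracket standing on its foot, 0.3 kg, 150 mm tall, same both ways round. Origin: centre of the foot's underside; z up; own x square to the plate, along the hole. Foot 50 (x) by 60 (y) by 6 mm. Plate 8 mm thick, 60 mm wide to 112 mm high, above it a 40 mm wide tab to grip, up to 150 mm. Round hole 40 mm across, centred 85 mm up (its top edge 45 mm below the tab's top)
- bracket_hole (a point): centre of the bracket's round hole
- tube: loose steel tube 150 mm long, 32 mm thick, 0.2 kg, lying in the trestle. Origin at its centre; own x along its length
- trestle: fixed wooden trestle on the bench: base 75 x 130 x 6 mm and two V supports 18 mm wide, 50 mm either side of the middle, up to 47 mm high and 60 mm wide; between them the tube can be gripped at its middle. The tube lies along its y, tube centre 45 mm above the bench. Origin: centre of its underside
- bed: fixed ribbed bed, 200 (x) by 150 (y) mm, on the other side from the tree. Two rails 30 mm wide at y = -50 and 50 mm carry round grey ribs along y (radius 8, 32 mm apart, tops 28 mm high) that form grooves at x = -64, -32, 0, 32, 64 mm; between the rails only a 6 mm board. A tube in a groove lies along y, its centre 38 mm above the bench. Goal: groove x = 0. Origin: centre of the underside
- tube_near: tube like the loose one, already in the bed's groove at x = -64 mm; leave it
- tube_far: tube like the loose one, already in the bed's groove at x = 64 mm; leave it
- tin: short steel tin 48 mm across, 62 mm tall, upright in the middle of the bench; leave it
- jar: amber jar 56 mm across, 75 mm tall, far left of centre; leave it
- offcut: wooden offcut 100 x 45 x 28 mm, far right of centre; leave it
- hammer: hammer lying at the left; leave it
- collar: heavy dark steel collar 80 mm across, 25 mm tall, lying at the right; leave it
Not all that is in view belongs to the job. What is shaped like the tube but purple is not meant.

How it is judged:
On the way, in this order (a step that is already met when the one before it is completed fails the run):
1. the empty branch is turned over the pointer and at rest (horizontal distance between branch_tip and pointer_tip below 0.025 m and velocity of joint tree between -0.1 and 0.1 rad/s), for 0.2 s.
2. the bracket hangs by its hole on that branch, released (x of bracket_hole in the frame of branch_mid between -0.036 and 0.036 m and y of bracket_hole in the frame of branch_mid between -0.02 and 0.02 m and z of bracket_hole in the frame of branch_mid between -0.022 and -0.008 m and angle between bracket's own z axis and vertical below 0.35 rad and linear speed of bracket below 0.05 m/s and angular speed of bracket below 0.5 rad/s and contact force between bracket and the fingers below 0.1 N and horizontal distance between branch_tip and pointer_tip below 0.025 m), for 0.3 s.
3. the tube lies in the bed's middle groove, released (x of tube in the frame of bed between -0.008 and 0.008 m and y of tube in the frame of bed between -0.025 and 0.025 m and z of tube in the frame of bed between 0.033 and 0.042 m and angle between the x axis of tube and the y axis of bed, either way round below 0.12 rad and linear speed of tube below 0.02 m/s and angular speed of tube below 0.3 rad/s and contact force between tube and the fingers below 0.1 N), for 0.3 s.
At the end, for the whole second after the job is handed in: Branch tip within 25 mm of the pointer tip in plan; bracket hanging on it by its hole (within 36 mm of branch_mid along it, 20 mm across, hole centre 8-22 mm below), tilt under 0.35 rad; tube in the bed's middle groove within 8 mm, 25 mm lengthwise, 0.12 rad; both released, at rest (all of step 2 and all of step 3); the robot touches nothing.
It fails at once if a tube already on the bed is moved more than 20 mm (distance of any of tube_near, tube_far from where it was at the start of the episode above 0.02 m).
It fails at once if another thing on the bench is moved more than 30 mm (distance of any of tin, jar, offcut, hammer, collar from where it was at the start of the episode above 0.03 m).
It also fails if it takes over 72 s, if anything falls off the work surface, if the arm or the gripper's body presses on something with over 40 N, if the wrist force passes 120 N, or if a joint passes its speed limit or range.

## Working session

There is one attempt and no reset: what is moved stays moved. The work goes in short steps, Python scripts to look and compute and a tool call to move; the robot and the scene stay as the last step left them, time stands still between calls to the robot, and variables do not carry over. Pictures are saved under pics/ and viewed, and the job is handed in when it is done.

Besides the shell and the picture viewer there is one more tool, called by a JSON object that holds its "op" and its "data". drive_tool: Moves the arm, as the interface text tells. Its arguments: {"type":"object","properties":{"rows":{"type":"array","items":{"type":"object","properties":{"hand":{"type":"number"},"dx":{"type":"number"},"dy":{"type":"number"},"dz":{"type":"number"},"wx":{"type":"number"},"wy":{"type":"number"},"wz":{"type":"number"}}}},"newtons":{"type":"number"}},"required":["rows"]}

```bash
ls; mkdir -p pics
cat > h.py <<'E'
import numpy as np, cv2, json
from plant import sensors, snapshot, get_calibration, r
from scipy.spatial.transform import Rotation as R
def snap(n,f=None):
    p,d=snapshot(n)
    if f: cv2.imwrite('pics/'+f,p[:,:,::-1])
    return p,d
def cam(n,st=None):
    c=get_calibration(n)
    K=np.array([[c['fx'],0,c['cx']],[0,c['fy'],c['cy']],[0,0,1.]])
    if 'mount' in c:
        T=np.eye(4);T[:3,:3]=R.from_rotvec(st['tcp_rot']).as_matrix();T[:3,3]=st['position']
        W=T@np.array(c['mount'])
    else:
        M=np.eye(4);M[:3,:3]=R.from_rotvec(np.ravel(c['rvec'])).as_matrix();M[:3,3]=np.ravel(c['tvec']);W=np.linalg.inv(M)
    return K,W
def ray(K,W,u,v):
    d=W[:3,:3]@np.linalg.solve(K,np.array([u,v,1.]));return W[:3,3],d
def onplane(K,W,u,v,z):
    o,d=ray(K,W,u,v);return o+d*(z-o[2])/d[2]
def cloud(K,W,dep):
    v,u=np.mgrid[:dep.shape[0],:dep.shape[1]]
    P=np.stack([(u-K[0,2])/K[0,0]*dep,(v-K[1,2])/K[1,1]*dep,dep],-1)
    P=P@W[:3,:3].T+W[:3,3]; P[dep==0]=np.nan
    return P
def proj(K,W,p):
    q=np.linalg.inv(W)@np.append(p,1);q=K@q[:3];return q[:2]/q[2]
E
python3 - <<'E'
from h import *
s=sensors.state();print(s)
for n in ('scene','top'):
    p,d=snap(n,n+'0.png');np.savez(n+'0.npz',p=p,d=d);K,W=cam(n);print(n,K,W)
E
```

```text
pics
{'time_s': 0.0, 'q': array([-8.64403555e-01,  3.85546888e-01,  6.65131677e-03, -4.84945238e-04,
       -1.19400965e+00, -2.58611027e-01]), 'qd': array([-3.86774816e-05, -3.74684129e-04, -6.10684204e-04,  1.05235097e-03,
       -7.58186403e-04,  9.67495919e-04]), 'joint_torque': array([-3.28296255e-04, -3.92293954e+01,  1.88409698e+01,  4.18645307e+00,
       -4.55265123e-03, -9.74101397e-06]), 'position': array([ 0.27037721, -0.56285213,  0.23023948]), 'tcp_rot': array([ 0.69710934, -3.06267746, -0.00326238]), 'ft_force': array([0.51392046, 0.47383138, 0.51310675]), 'ft_torque': array([ 0.0077207 , -0.03759714,  0.01424892]), 'gripper_width': 0.08540000148455847}
scene [[574.99905695   0.         328.71687647]
 [  0.         574.99905695 243.95029573]
 [  0.           0.           1.        ]] [[-0.80718768  0.46008861 -0.36981958  1.05653997]
 [ 0.59027818  0.63383404 -0.49982605  0.71116809]
 [ 0.00443996 -0.62174986 -0.78320329  1.2516733 ]
 [ 0.          0.          0.          1.        ]]
top [[486.49637035   0.         324.24834675]
 [  0.         486.49637035 245.29507612]
 [  0.           0.           1.        ]] [[-0.00569551 -0.99101929  0.13359762  0.34884661]
 [-0.99988175  0.00755233  0.01339599 -0.00675303]
 [-0.01428466 -0.13350553 -0.99094512  1.50428651]
 [ 0.          0.          0.          1.        ]]
```

View pics/scene0.png

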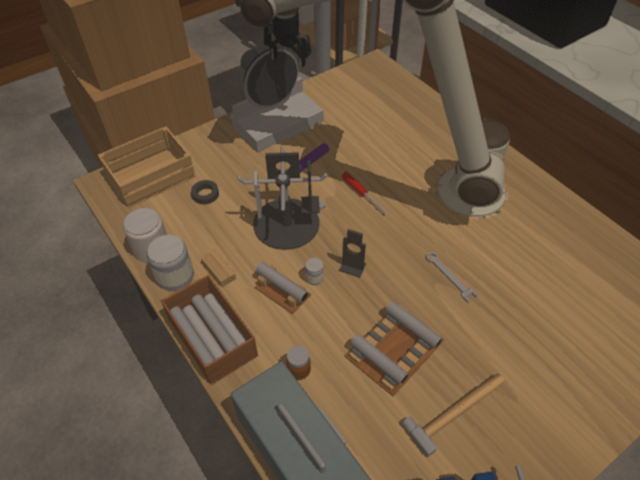

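View pics/top0.png

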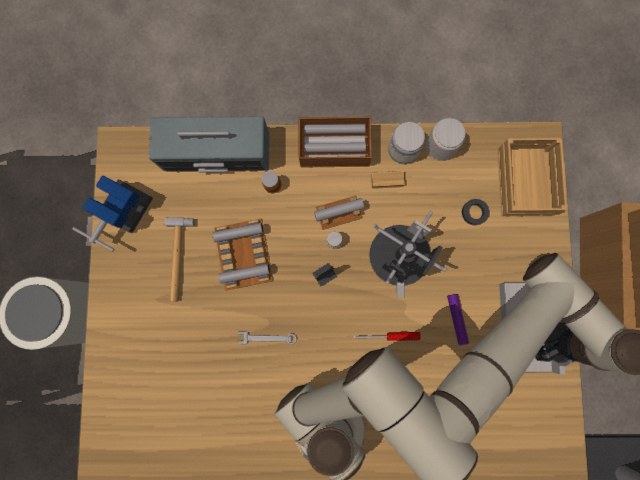

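Scene: tree right of the middle (top ~402,255), bed with two tubes (243,255), tube on trestle (340,210), bracket standing at (324,273). Tubes in the box at (335,140) and the purple one (458,318) are distractors. I'll enlarge the relevant regions.

Run:
```python
import cv2
t=cv2.imread('pics/top0.png');s=cv2.imread('pics/scene0.png')
a=cv2.resize(t[200:310,350:460],(600,600),interpolation=cv2.INTER_CUBIC)
cv2.imwrite('pics/c1.png',a)
a=cv2.resize(s[140:255,225:340],(600,600),interpolation=cv2.INTER_CUBIC)
cv2.imwrite('pics/c2.png',a)
a=cv2.resize(t[180:300,200:370],(800,565),interpolation=cv2.INTER_CUBIC)
cv2.imwrite('pics/c3.png',a)
```

```text
(no output)
```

View pics/c1.png

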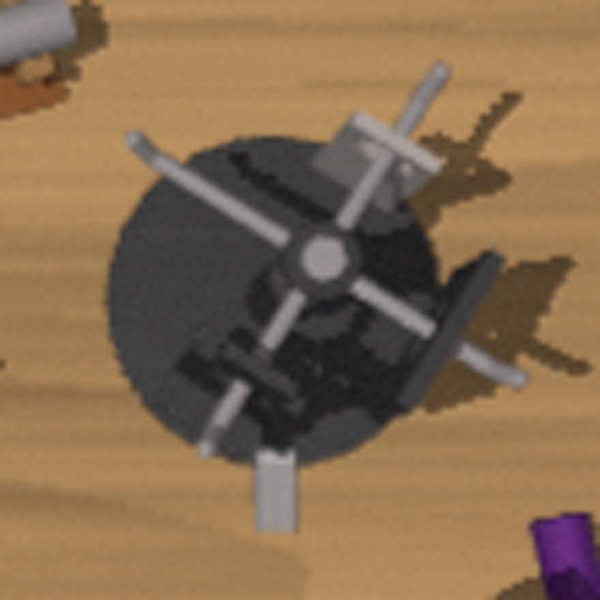

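View pics/c2.png

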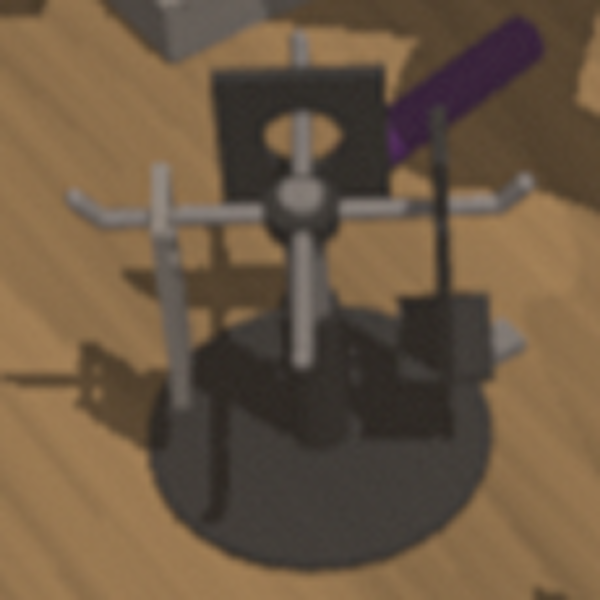

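View pics/c3.png

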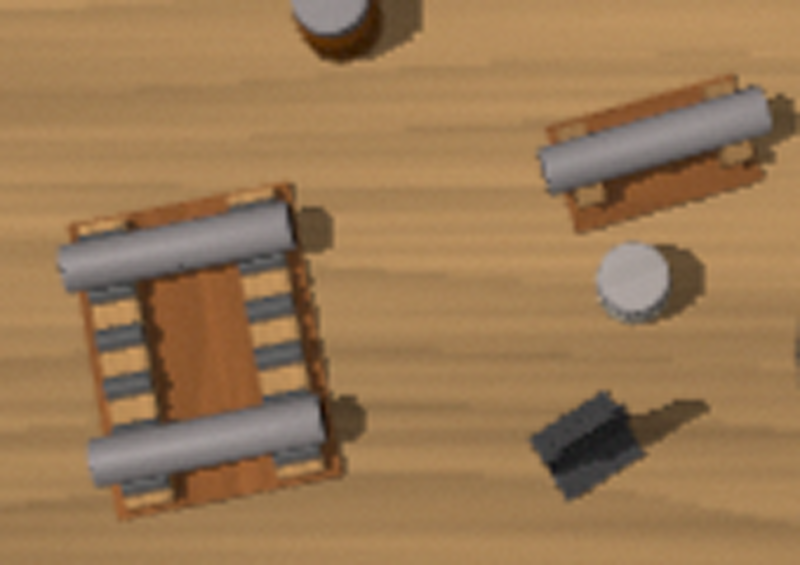

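Run:
```python
from h import *
K,W=cam('top')
z=np.load('top0.npz');p,d=z['p'],z['d'];P=cloud(K,W,d)
f=110/600
def c1(x,y,zz): return onplane(K,W,350+(x+.5)*f-.5,200+(y+.5)*f-.5,zz)
ax=c1(325,258,.188);tip=c1(137,142,.194);pt=c1(276,531,.008)
print('axis',ax,'tip',tip,np.linalg.norm((tip-ax)[:2]),'pointer',pt,np.linalg.norm((pt-ax)[:2]))
a1=np.arctan2(*(tip-ax)[1::-1]);a2=np.arctan2(*(pt-ax)[1::-1]);print(np.degrees([a1,a2,(a1-a2)%(2*np.pi)]))
for q in [(205,450),(520,380),(442,72)]:
    t=c1(*q,.194);print(q,t,np.linalg.norm((t-ax)[:2]),np.degrees(np.arctan2(*(t-ax)[1::-1])))
# disc: dark pixels?
hsv=cv2.cvtColor(p,cv2.COLOR_RGB2HSV)
def stats(name,m,ang=True):
    n,l,s,c=cv2.connectedComponentsWithStats(m.astype(np.uint8))
    for i in range(1,n):
        if s[i,4]>60:
            Q=P[l==i];Q=Q[~np.isnan(Q[:,0])]
            rect=cv2.minAreaRect((Q[:,:2]*1000).astype(np.float32))
            print(name,s[i],c[i].round(1),'mean',Q.mean(0).round(4),'zmax',np.percentile(Q[:,2],[5,50,98]).round(3),'rect',rect)
roi=np.zeros(d.shape,bool);roi[180:300,205:372]=1
stats('tubes/grey',roi&(P[...,2]>.035)&(hsv[...,1]<60))
stats('high',roi&(P[...,2]>.09))
stats('dark',roi&(hsv[...,2]<75)&(P[...,2]>.004))
```

```text
axis [ 0.52015858 -0.22014829  0.188     ] tip [ 0.57860585 -0.12704935  0.194     ] 0.10992495676474778 pointer [ 0.3896968  -0.21750702  0.008     ] 0.13048851981899723
[ 57.87950912 178.84017392 239.0393352 ]
(205, 450) [ 0.42449914 -0.15747736  0.194     ] 0.11436072387917912 146.7693330217009
(520, 380) [ 0.45796955 -0.31336806  0.194     ] 0.11205980997339766 -123.70815962334842
(442, 72) [ 0.61294374 -0.28039714  0.194     ] 0.11063005287882505 -32.997158672310675
tubes/grey [262 180  16   8  98] [269.7 182.8] mean [0.7334 0.1763 0.0743] zmax [0.069 0.074 0.08 ] rect ((731.93359375, 177.03123474121094), (21.991613388061523, 45.600852966308594), 0.11011287569999695)
tubes/grey [315 199  49  22 488] [339.  209.4] mean [ 0.6533 -0.0325  0.0576] zmax [0.05  0.058 0.065] rect ((654.887939453125, -31.964454650878906), (32.719505310058594, 148.98692321777344), 15.403491973876953)
tubes/grey [212 223  51  19 505] [237.1 232.2] mean [0.587  0.2772 0.05  ] zmax [0.041 0.05  0.058] rect ((588.829345703125, 277.88671875), (32.13819122314453, 151.75909423828125), 10.869179725646973)
tubes/
[... 512 characters left out ...]
ct ((459.1043701171875, 14.932674407958984), (8.106111526489258, 55.757286071777344), 31.49504280090332)
high [315 265  19  14  81] [323.8 271.4] mean [0.4592 0.0135 0.134 ] zmax [0.106 0.148 0.156] rect ((460.3149108886719, 13.24759292602539), (8.35599422454834, 59.879005432128906), 32.14275360107422)
dark [268 180  13  13  75] [275.7 187. ] mean [0.729  0.1619 0.0411] zmax [0.017 0.041 0.071] rect ((729.481201171875, 164.75128173828125), (15.503199577331543, 47.57678985595703), 34.66841125488281)
dark [313 264  23  21 237] [324.5 273.8] mean [0.4581 0.0125 0.0571] zmax [0.005 0.015 0.152] rect ((460.5576171875, 13.860614776611328), (47.37562561035156, 57.50442886352539), 33.55236053466797)
```

Candidates: loose tube = top (339,209), grey on wooden trestle. Not the bed tubes (237,232)/(243,273), the boxed ones (335,140) or the purple one (458,318). The empty branch is the one whose tip is at top (375,226), since the other three carry bracket, flange and strap. The crops confirm both. Next I'll cross-check the axis with a disc fit.

Run:
```python
from h import *
K,W=cam('top')
z=np.load('top0.npz');p,d=z['p'],z['d'];P=cloud(K,W,d)
g=p.max(2).astype(int)
# disc boundary: dark -> wood; take rays from rough centre to left half
c=np.array([.519,-.2197]);pts=[]
for a in np.radians(list(range(75,125,4))+list(range(-175,-140,4))+list(range(95,150,4))):
    rr=np.arange(.075,.115,.001);v=[]
    for q in rr:
        u=proj(K,W,[c[0]+q*np.cos(a),c[1]+q*np.sin(a),.008]);v.append(cv2.getRectSubPix(p.max(2),(1,1),tuple(map(float,u)))[0,0])
    v=np.array(v,int);i=np.argmax(np.diff(v)); 
    if v[min(i+3,len(v)-1)]-v[max(i-2,0)]>40: pts.append(c+(rr[i]+.0005)*np.array([np.cos(a),np.sin(a)]))
pts=np.array(pts);A=np.c_[2*pts,np.ones(len(pts))];s=np.linalg.lstsq(A,(pts**2).sum(1),rcond=None)[0]
print(len(pts),'disc centre',s[:2],'r',np.sqrt(s[2]+s[:2]@s[:2]))
# same in scene for column top and pointer tip
Ks,Ws=cam('scene');f=115/600
print('scene col top',onplane(Ks,Ws,225+302.5*f-.5,140+195*f-.5,.188),'tip',onplane(Ks,Ws,225+302*f-.5,140+362*f-.5,.189))
for n,q in dict(axis=[.519,-.2197,.188],ptip=[.394,-.2175,.008],tip=[.5785,-.125,.189]).items():
    print(n,((proj(Ks,Ws,q)-[225,140])/f).round(0), ((proj(K,W,q)-[350,200])*600/110).round(0))
```

```text
36 disc centre [ 0.51852637 -0.21854583] r 0.09315268024769635
scene col top [ 0.52011715 -0.21816751  0.188     ] tip [ 0.58219079 -0.1240511   0.189     ]
axis [300. 190.] [322. 258.]
ptip [507. 328.] [274. 521.]
tip [305. 355.] [130. 142.]
```

```bash
cat >> h.py <<'E'
def yawrot(y):  # tool y axis at world angle y (deg), tool z down
    y=np.radians(y);Y=np.array([np.cos(y),np.sin(y),0]);Z=np.array([0,0,-1.]);X=np.cross(Y,Z)
    return np.stack([X,Y,Z],1)
def rel(targets,st=None):
    st=st or sensors.state();R0=R.from_rotvec(st['tcp_rot']).as_matrix();p0=np.array(st['position'])
    for (x,y,z,yaw) in targets:
        dd=R0.T@(np.array([x,y,z])-p0)*1000;w=R.from_matrix(R0.T@yawrot(yaw)).as_rotvec()
        print('d',dd.round(1).tolist(),'w',w.round(3).tolist())
def where():
    s=sensors.state();M=R.from_rotvec(s['tcp_rot']).as_matrix()
    print('t',round(s['time_s'],2),'p',np.round(s['position'],4),'yaw',np.degrees(np.arctan2(M[1,1],M[0,1])).round(2)%360,'zax',M[:,2].round(3),'F',np.round(s['ft_force'],1),'w',round(s['gripper_width'],4),'q',np.round(s['q'],2))
E
python3 -c "
from h import *
where();rel([(.5643,-.1471,.33,147.8)])"
```

```text
t 0.1 p [ 0.2704 -0.5629  0.2303] yaw 115.65 zax [-0.001  0.002 -1.   ] F [-0.4 -0.1 -0.9] w 0.0854 q [-0.86  0.39  0.01 -0.   -1.19 -0.26]
d [-444.9, 247.8, -99.2] w [0.002, 0.0, -0.561]
```

{"op": "drive_tool", "data": {"rows": [{"dx":-60,"dy":30,"dz":-99,"wz":-0.2,"hand":0.5},{"dx":-100,"dy":50,"dz":-99,"wz":-0.4,"hand":0.5},{"dx":-445,"dy":248,"dz":-99,"wz":-0.561,"hand":0.5},{"dx":-445,"dy":248,"dz":-99,"wz":-0.561,"hand":0.5},{"dx":-445,"dy":248,"dz":-99,"wz":-0.561,"hand":0.5},{"dx":-445,"dy":248,"dz":-99,"wz":-0.561,"hand":0.5},{"dx":-445,"dy":248,"dz":-99,"wz":-0.561,"hand":0.5},{"dx":-445,"dy":248,"dz":-99,"wz":-0.561,"hand":0.5},{"dx":-445,"dy":248,"dz":-99,"wz":-0.561,"hand":0.5},{"dx":-445,"dy":248,"dz":-99,"wz":-0.561,"hand":0.5},{"dx":-445,"dy":248,"dz":-99,"wz":-0.561,"hand":0.5},{"dx":-445,"dy":248,"dz":-99,"wz":-0.561,"hand":0.5}], "newtons": 20}}

```text
invalid input
```

{"op": "drive_tool", "data": {"rows": [{"hand":0.5},{"hand":0.5},{"hand":0.5},{"hand":0.5}]}}

```text
invalid input
```

```bash
python3 -c "
from h import *
where();s=sensors.state();p,d=snap('wrist','w1.png');np.savez('w1.npz',p=p,d=d,pos=s['position'],rot=s['tcp_rot'])
K,W=cam('wrist',s);print(K,W)"
```

```text
t 0.1 p [ 0.2704 -0.5629  0.2303] yaw 115.65 zax [-0.001  0.002 -1.   ] F [-0.4 -0.1 -0.9] w 0.0854 q [-0.86  0.39  0.01 -0.   -1.19 -0.26]
[[351.45875307   0.         318.76718473]
 [  0.         351.45875307 246.15789872]
 [  0.           0.           1.        ]] [[-0.43233336  0.8705304   0.23508445  0.21084701]
 [ 0.90171005  0.41662379  0.11551449 -0.592523  ]
 [ 0.0026171   0.26191878 -0.96508637  0.37153035]
 [ 0.          0.          0.          1.        ]]
```

View pics/w1.png

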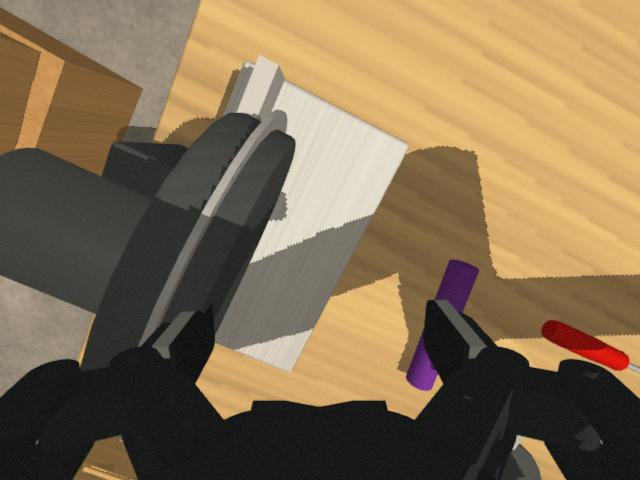

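The wrist view shows the start area beside a grinder, with the purple tube at (440,325). The moves were refused, probably because every field is needed in each row, so I'll give them all.

{"op": "drive_tool", "data": {"rows": [{"dx":-30,"dy":15,"dz":-40,"wx":0,"wy":0,"wz":-0.1,"hand":0.5},{"dx":-60,"dy":30,"dz":-80,"wx":0,"wy":0,"wz":-0.2,"hand":0.5},{"dx":-445,"dy":248,"dz":-99,"wx":0,"wy":0,"wz":-0.56,"hand":0.5},{"dx":-445,"dy":248,"dz":-99,"wx":0,"wy":0,"wz":-0.56,"hand":0.5},{"dx":-445,"dy":248,"dz":-99,"wx":0,"wy":0,"wz":-0.56,"hand":0.5},{"dx":-445,"dy":248,"dz":-99,"wx":0,"wy":0,"wz":-0.56,"hand":0.5},{"dx":-445,"dy":248,"dz":-99,"wx":0,"wy":0,"wz":-0.56,"hand":0.5},{"dx":-445,"dy":248,"dz":-99,"wx":0,"wy":0,"wz":-0.56,"hand":0.5},{"dx":-445,"dy":248,"dz":-99,"wx":0,"wy":0,"wz":-0.56,"hand":0.5},{"dx":-445,"dy":248,"dz":-99,"wx":0,"wy":0,"wz":-0.56,"hand":0.5},{"dx":-445,"dy":248,"dz":-99,"wx":0,"wy":0,"wz":-0.56,"hand":0.5},{"dx":-445,"dy":248,"dz":-99,"wx":0,"wy":0,"wz":-0.56,"hand":0.5}], "newtons": 20}}

```text
time_s: 1.15
position: [0.5418, -0.1783, 0.3273]
tcp_rot: [1.517, -2.751, -0.0]
ft_force: [0.3, -0.3, -0.2]
gripper_width: 0.0427
```

```bash
python3 -c "
from h import *
where();s=sensors.state();p,d=snap('wrist','w1.png');np.savez('w1.npz',p=p,d=d,pos=s['position'],rot=s['tcp_rot'])
rel([(.5643,-.1471,.165,147.8)])"
```

```text
t 1.15 p [ 0.5418 -0.1783  0.3273] yaw 147.76 zax [-0.  0. -1.] F [ 0.3 -0.3 -0.2] w 0.0427 q [-0.03  0.24  0.04 -0.   -1.37 -0.53]
d [-31.9, -1.2, 162.2] w [-0.002, 0.003, 0.005]
```

View pics/w1.png

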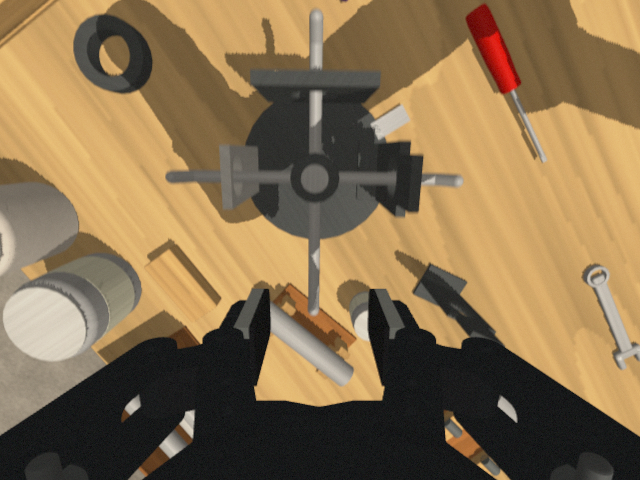

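The wrist view shows the empty branch running down from the column top (315,179) to its tip (314,308), between the fingers. I'll measure its points.

```bash
python3 -c "
from h import *
z=np.load('w1.npz');K,W=cam('wrist',dict(position=z['pos'],tcp_rot=z['rot']))
a=onplane(K,W,315,179,.188);t=onplane(K,W,314,308,.191);print(a,t,np.linalg.norm((t-a)[:2]),np.degrees(np.arctan2(*(t-a)[1::-1])))
for q in [(316,14),(172,176),(458,182)]: print(onplane(K,W,*q,.191))
q=onplane(K,W,404,117,.008);print('ptr',q,np.linalg.norm((q-a)[:2]))
"
```

```text
[ 0.52029315 -0.21827066  0.188     ] [ 0.57944343 -0.12674733  0.191     ] 0.10897373218511822 57.125965764337586
[ 0.45909545 -0.31322242  0.191     ]
[ 0.6126875 -0.279621   0.191    ]
[ 0.42710568 -0.15695097  0.191     ]
ptr [ 0.39576422 -0.21241601  0.008     ] 0.1246664875694727
```

{"op": "drive_tool", "data": {"rows": [{"dx":-33,"dy":-1,"dz":0,"wx":0,"wy":0,"wz":0.003,"hand":0.5},{"dx":-33,"dy":-1,"dz":30,"wx":0,"wy":0,"wz":0.003,"hand":0.5},{"dx":-33,"dy":-1,"dz":70,"wx":0,"wy":0,"wz":0.003,"hand":0.5},{"dx":-33,"dy":-1,"dz":110,"wx":0,"wy":0,"wz":0.003,"hand":0.5},{"dx":-33,"dy":-1,"dz":145,"wx":0,"wy":0,"wz":0.003,"hand":0.5},{"dx":-33,"dy":-1,"dz":162,"wx":0,"wy":0,"wz":0.003,"hand":0.5},{"dx":-33,"dy":-1,"dz":162,"wx":0,"wy":0,"wz":0.003,"hand":0.5},{"dx":-33,"dy":-1,"dz":162,"wx":0,"wy":0,"wz":0.003,"hand":0.3},{"dx":-33,"dy":-1,"dz":162,"wx":0,"wy":0,"wz":0.003,"hand":0.18},{"dx":-33,"dy":-1,"dz":162,"wx":0,"wy":0,"wz":0.003,"hand":0.18},{"dx":-33,"dy":-1,"dz":162,"wx":0,"wy":0,"wz":0.003,"hand":0.18}], "newtons": 20}}

```text
time_s: 2.12
position: [0.5607, -0.1531, 0.1672]
tcp_rot: [-1.511, 2.75, -0.003]
ft_force: [-0.0, 0.2, 0.6]
gripper_width: 0.0155
```

```bash
python3 -c "
from h import *
where()
import math
st=sensors.state()
A=[.5195,-.2185]
def arc(b): 
    t=math.radians(b);return (A[0]+.085*math.cos(t),A[1]+.085*math.sin(t),.165,b+90)
rel([arc(57.4+6*k) for k in range(1,13)],st)"
```

```text
t 2.12 p [ 0.5607 -0.1531  0.1672] yaw 147.57 zax [ 0.004 -0.    -1.   ] F [-0.   0.2  0.6] w 0.0155 q [ 0.01  0.36 -0.2   0.   -1.01 -0.58]
d [-7.3, 8.3, 2.2] w [-0.003, 0.002, -0.102]
d [-5.9, 17.1, 2.1] w [-0.004, 0.002, -0.206]
d [-3.6, 25.7, 2.1] w [-0.004, 0.001, -0.311]
d [-0.4, 34.0, 2.1] w [-0.004, 0.001, -0.416]
d [3.6, 42.0, 2.0] w [-0.004, 0.001, -0.521]
d [8.4, 49.4, 2.0] w [-0.004, 0.001, -0.625]
d [14.0, 56.4, 2.0] w [-0.004, 0.001, -0.73]
d [20.2, 62.7, 1.9] w [-0.004, 0.0, -0.835]
d [27.1, 68.3, 1.9] w [-0.004, 0.0, -0.939]
d [34.6, 73.2, 1.9] w [-0.004, -0.0, -1.044]
d [42.5, 77.2, 1.8] w [-0.004, -0.0, -1.149]
d [50.8, 80.4, 1.8] w [-0.004, -0.0, -1.254]
```

{"op": "drive_tool", "data": {"rows": [{"dx":-5,"dy":8,"dz":2,"wx":0,"wy":0,"wz":-0.102,"hand":0.18},{"dx":-5,"dy":17,"dz":2,"wx":0,"wy":0,"wz":-0.206,"hand":0.18},{"dx":-3,"dy":26,"dz":2,"wx":0,"wy":0,"wz":-0.311,"hand":0.18},{"dx":0,"dy":34,"dz":2,"wx":0,"wy":0,"wz":-0.416,"hand":0.18},{"dx":4,"dy":42,"dz":2,"wx":0,"wy":0,"wz":-0.521,"hand":0.18},{"dx":8,"dy":49,"dz":2,"wx":0,"wy":0,"wz":-0.625,"hand":0.18},{"dx":14,"dy":56,"dz":2,"wx":0,"wy":0,"wz":-0.73,"hand":0.18},{"dx":20,"dy":63,"dz":2,"wx":0,"wy":0,"wz":-0.835,"hand":0.18},{"dx":27,"dy":68,"dz":2,"wx":0,"wy":0,"wz":-0.939,"hand":0.18},{"dx":34,"dy":73,"dz":2,"wx":0,"wy":0,"wz":-1.044,"hand":0.18}], "newtons": 20}}

```text
time_s: 2.95
position: [0.4812, -0.1424, 0.165]
tcp_rot: [-2.686, 1.623, -0.008]
ft_force: [2.2, -0.0, 0.6]
gripper_width: 0.0155
```

```bash
python3 -c "
from h import *
where()
import math
st=sensors.state()
A=[.5195,-.2185]
b0=np.degrees(math.atan2(st['position'][1]-A[1],st['position'][0]-A[0]));print(b0, math.hypot(st['position'][1]-A[1],st['position'][0]-A[0]))
def arc(b): 
    t=math.radians(b);return (A[0]+.082*math.cos(t),A[1]+.082*math.sin(t),.167,b+90)
rel([arc(b) for b in (120,126,132,138,144,150,156,162,168,173,178.5)],st)"
```

```text
t 2.95 p [ 0.4812 -0.1424  0.165 ] yaw 207.71 zax [ 0.006  0.    -1.   ] F [ 2.2 -0.   0.6] w 0.0155 q [ 0.04  0.24 -0.39  0.   -0.94  0.45]
116.71149828070561 0.08519912457388863
d [3.3, 4.8, -2.0] w [-0.005, -0.003, -0.04]
d [4.0, 13.3, -2.1] w [-0.005, -0.003, -0.145]
d [5.7, 21.7, -2.1] w [-0.005, -0.003, -0.249]
d [8.3, 29.9, -2.1] w [-0.005, -0.003, -0.354]
d [11.7, 37.8, -2.2] w [-0.005, -0.004, -0.459]
d [15.9, 45.3, -2.2] w [-0.004, -0.004, -0.564]
d [20.8, 52.3, -2.2] w [-0.004, -0.004, -0.668]
d [26.5, 58.7, -2.2] w [-0.004, -0.004, -0.773]
d [32.8, 64.6, -2.3] w [-0.004, -0.005, -0.878]
d [38.5, 68.9, -2.3] w [-0.004, -0.005, -0.965]
d [45.2, 73.0, -2.3] w [-0.003, -0.005, -1.061]
```

{"op": "drive_tool", "data": {"rows": [{"dx":3,"dy":5,"dz":-2,"wx":0,"wy":0,"wz":-0.06,"hand":0.18},{"dx":4,"dy":13,"dz":-2,"wx":0,"wy":0,"wz":-0.145,"hand":0.18},{"dx":6,"dy":22,"dz":-2,"wx":0,"wy":0,"wz":-0.249,"hand":0.18},{"dx":8,"dy":30,"dz":-2,"wx":0,"wy":0,"wz":-0.354,"hand":0.18},{"dx":12,"dy":38,"dz":-2,"wx":0,"wy":0,"wz":-0.459,"hand":0.18},{"dx":16,"dy":45,"dz":-2,"wx":0,"wy":0,"wz":-0.564,"hand":0.18},{"dx":21,"dy":52,"dz":-2,"wx":0,"wy":0,"wz":-0.668,"hand":0.18},{"dx":26,"dy":59,"dz":-2,"wx":0,"wy":0,"wz":-0.773,"hand":0.18},{"dx":33,"dy":65,"dz":-2,"wx":0,"wy":0,"wz":-0.878,"hand":0.18},{"dx":39,"dy":69,"dz":-2,"wx":0,"wy":0,"wz":-0.965,"hand":0.18},{"dx":46,"dy":74,"dz":-2,"wx":0,"wy":0,"wz":-1.061,"hand":0.18},{"dx":46,"dy":74,"dz":-2,"wx":0,"wy":0,"wz":-1.061,"hand":0.18}], "newtons": 20}}

```text
time_s: 3.95
position: [0.436, -0.2183, 0.1665]
tcp_rot: [3.141, -0.049, 0.005]
ft_force: [-0.3, -0.7, -0.2]
gripper_width: 0.0153
```

{"op": "drive_tool", "data": {"rows": [{"dx":0,"dy":0,"dz":0,"wx":0,"wy":0,"wz":0,"hand":0.18},{"dx":0,"dy":0,"dz":0,"wx":0,"wy":0,"wz":0,"hand":0.18},{"dx":0,"dy":0,"dz":0,"wx":0,"wy":0,"wz":0,"hand":0.18}]}}

```text
time_s: 4.2
position: [0.4353, -0.2171, 0.1655]
tcp_rot: [3.141, -0.052, 0.001]
ft_force: [0.4, -0.2, 0.2]
gripper_width: 0.0155
```

```bash
python3 -c "
from h import *
where()
import math
st=sensors.state()
A=[.5195,-.2185]
print(np.degrees(math.atan2(st['position'][1]-A[1],st['position'][0]-A[0])), math.hypot(st['position'][1]-A[1],st['position'][0]-A[0]))
snap('top','t2.png');p,d=snap('wrist','w2.png')
t=cv2.imread('pics/t2.png');cv2.imwrite('pics/t2c.png',cv2.resize(t[200:320,340:460],(600,600),interpolation=cv2.INTER_CUBIC))
"
```

```text
t 4.2 p [ 0.4353 -0.2171  0.1655] yaw 268.12 zax [ 0. -0. -1.] F [ 0.4 -0.2  0.2] w 0.0155 q [-0.13  0.21 -0.42 -0.   -0.94  1.67]
179.07303113395784 0.08424828256348374
```

View pics/w2.png

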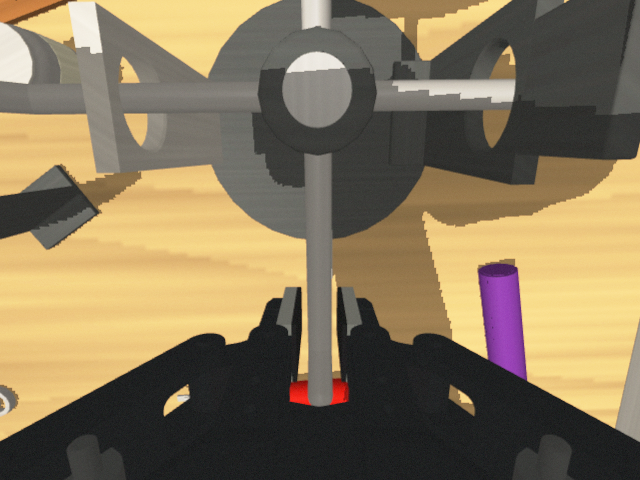

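View pics/t2c.png

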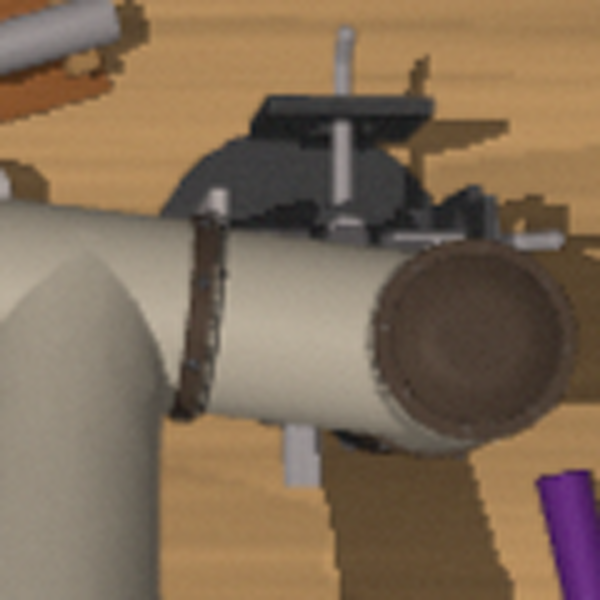

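The branch runs from (317,90) to (321,405) between the fingers, almost straight along the tool axis. It lies over the pointer side, and the neighbouring parts still hang. Now I'll measure its direction, then lift off.

```bash
python3 -c "
from h import *
s=sensors.state();K,W=cam('wrist',s)
a=onplane(K,W,317,90,.188);t=onplane(K,W,320.5,405,.19);print(a,t,np.linalg.norm((t-a)[:2]),np.degrees(np.arctan2(*(t-a)[1::-1])))
rel([(.4353,-.2171,.30,268),(.455,.015,.30,212)])"
```

```text
[ 0.51990747 -0.21988505  0.188     ] [ 0.40548141 -0.21737447  0.19      ] 0.11445359517230781 178.74309417509835
d [0.0, -0.0, -134.7] w [-0.0, -0.0, 0.003]
d [12.3, -232.6, -134.7] w [-0.0, -0.0, 0.98]
```

{"op": "drive_tool", "data": {"rows": [{"dx":0,"dy":0,"dz":0,"wx":0,"wy":0,"wz":0,"hand":0.3},{"dx":0,"dy":0,"dz":0,"wx":0,"wy":0,"wz":0,"hand":0.3},{"dx":0,"dy":0,"dz":-35,"wx":0,"wy":0,"wz":0,"hand":0.3},{"dx":0,"dy":0,"dz":-75,"wx":0,"wy":0,"wz":0,"hand":0.3},{"dx":0,"dy":0,"dz":-110,"wx":0,"wy":0,"wz":0,"hand":0.4},{"dx":12,"dy":-40,"dz":-135,"wx":0,"wy":0,"wz":0.12,"hand":0.5},{"dx":12,"dy":-80,"dz":-135,"wx":0,"wy":0,"wz":0.24,"hand":0.5},{"dx":12,"dy":-120,"dz":-135,"wx":0,"wy":0,"wz":0.36,"hand":0.5},{"dx":12,"dy":-160,"dz":-135,"wx":0,"wy":0,"wz":0.48,"hand":0.5},{"dx":12,"dy":-200,"dz":-135,"wx":0,"wy":0,"wz":0.6,"hand":0.5},{"dx":12,"dy":-233,"dz":-135,"wx":0,"wy":0,"wz":0.72,"hand":0.5},{"dx":12,"dy":-233,"dz":-135,"wx":0,"wy":0,"wz":0.84,"hand":0.5}], "newtons": 20}}

```text
time_s: 5.3
position: [0.4544, 0.0173, 0.3003]
tcp_rot: [-2.895, 1.22, -0.001]
ft_force: [1.2, 0.7, 0.1]
gripper_width: 0.0427
```

```bash
python3 -c "
from h import *
where();s=sensors.state();p,d=snap('wrist','w3.png');np.savez('w3.npz',p=p,d=d,pos=s['position'],rot=s['tcp_rot'])"
```

```text
t 5.3 p [0.4544 0.0173 0.3003] yaw 224.31 zax [ 0.001  0.    -1.   ] F [1.2 0.7 0.1] w 0.0427 q [ 0.4   0.04 -0.26 -0.   -1.26  0.38]
```

View pics/w3.png

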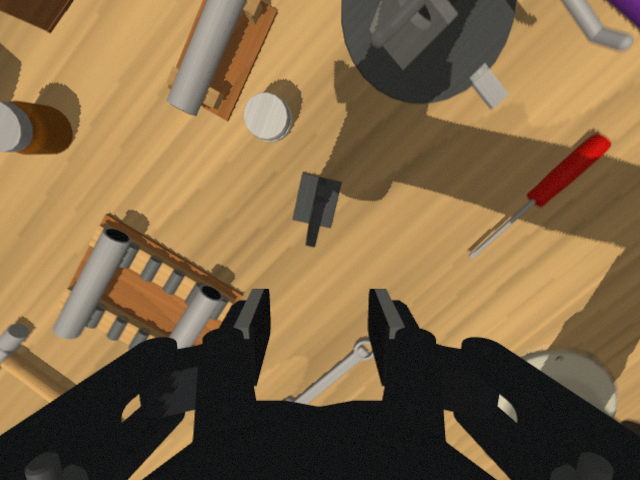

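The bracket, alone at (317,205), has its tab top at about (312,243) and its foot corners around (300–340,175–225). The tin is at (268,116).

```bash
python3 -c "
from h import *
z=np.load('w3.npz');K,W=cam('wrist',dict(position=z['pos'],tcp_rot=z['rot']));P=cloud(K,W,z['d']);p=z['p']
roi=np.zeros(p.shape[:2],bool);roi[160:255,285:350]=1
for lo,hi in [(.11,.16),(.13,.16),(.05,.16),(.003,.012)]:
    m=roi&(P[...,2]>lo)&(P[...,2]<hi)&(p.max(2)<90);Q=P[m]
    print(lo,m.sum(),Q.mean(0).round(4),Q.max(0).round(4),cv2.minAreaRect((Q[:,:2]*1000).astype(np.float32)))
img=cv2.resize(p[150:260,265:375,::-1],(600,600),interpolation=cv2.INTER_CUBIC);cv2.imwrite('pics/w3c.png',img)
"
```

```text
0.11 570 [0.4639 0.0102 0.1408] [0.4789 0.0408 0.1505] ((461.03436279296875, 14.09524154663086), (8.006269454956055, 58.66276550292969), 31.592370986938477)
0.13 450 [0.462  0.0131 0.1478] [0.4742 0.0324 0.1505] ((460.90838623046875, 14.302457809448242), (7.999757289886475, 39.733211517333984), 31.57569122314453)
0.05 680 [0.4648 0.0091 0.1315] [0.4794 0.0408 0.1505] ((461.07159423828125, 14.032289505004883), (8.014119148254395, 58.80659484863281), 31.612476348876953)
0.003 1309 [0.4624 0.0135 0.0048] [0.496  0.0511 0.0116] ((460.5473937988281, 14.0914306640625), (49.02170944213867, 59.10531997680664), 31.39556884765625)
```

View pics/w3c.png

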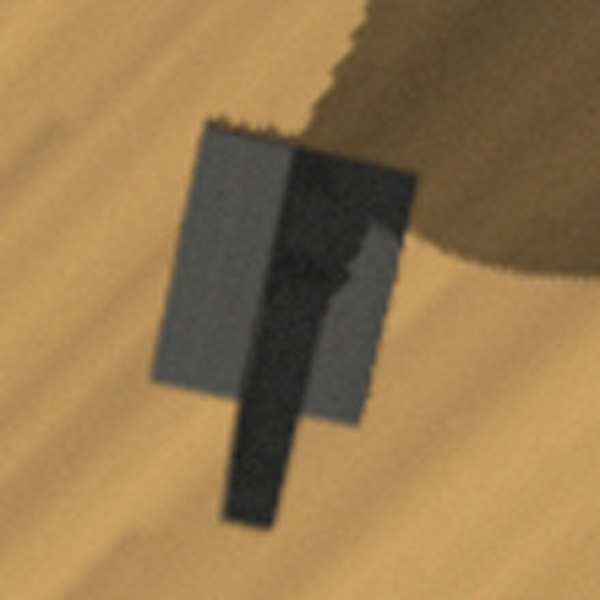

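```bash
python3 -c "
from h import *
rel([(.461,.0142,.122,211.6)])"
```

```text
d [8.4, -0.1, 178.2] w [-0.002, 0.001, 0.217]
```

{"op": "drive_tool", "data": {"rows": [{"dx":8,"dy":0,"dz":10,"wx":0,"wy":0,"wz":0.12,"hand":0.5},{"dx":8,"dy":0,"dz":40,"wx":0,"wy":0,"wz":0.217,"hand":0.5},{"dx":8,"dy":0,"dz":75,"wx":0,"wy":0,"wz":0.217,"hand":0.5},{"dx":8,"dy":0,"dz":110,"wx":0,"wy":0,"wz":0.217,"hand":0.5},{"dx":8,"dy":0,"dz":120,"wx":0,"wy":0,"wz":0.217,"hand":0.5},{"dx":8,"dy":0,"dz":120,"wx":0,"wy":0,"wz":0.217,"hand":0.5},{"dx":8,"dy":0,"dz":120,"wx":0,"wy":0,"wz":0.217,"hand":0.5},{"dx":8,"dy":0,"dz":120,"wx":0,"wy":0,"wz":0.217,"hand":0.5}], "newtons": 60}}

```text
time_s: 6.02
position: [0.4614, 0.0096, 0.1816]
tcp_rot: [-2.748, 1.519, -0.004]
ft_force: [0.8, -0.0, 0.7]
gripper_width: 0.0427
```

```bash
python3 -c "
from h import *
where();rel([(.461,.0142,.122,211.6)])"
```

```text
t 6.02 p [0.4614 0.0096 0.1816] yaw 212.15 zax [ 0.003  0.    -1.   ] F [ 0.8 -0.   0.7] w 0.0427 q [ 0.37  0.15 -0.45  0.   -0.96  0.19]
d [-4.2, -1.9, 59.6] w [-0.003, -0.001, 0.01]
```

{"op": "drive_tool", "data": {"rows": [{"dx":-4,"dy":-2,"dz":0,"wx":0,"wy":0,"wz":0.01,"hand":0.5},{"dx":-4,"dy":-2,"dz":25,"wx":0,"wy":0,"wz":0.01,"hand":0.5},{"dx":-4,"dy":-2,"dz":50,"wx":0,"wy":0,"wz":0.01,"hand":0.5},{"dx":-4,"dy":-2,"dz":59,"wx":0,"wy":0,"wz":0.01,"hand":0.5},{"dx":-4,"dy":-2,"dz":59,"wx":0,"wy":0,"wz":0.01,"hand":0.5},{"dx":-4,"dy":-2,"dz":59,"wx":0,"wy":0,"wz":0.01,"hand":0.5}], "newtons": 60}}

```text
time_s: 6.52
position: [0.4606, 0.0141, 0.1221]
tcp_rot: [-2.742, 1.533, -0.002]
ft_force: [0.8, -0.5, 0.2]
gripper_width: 0.0422
```

```bash
python3 -c "
from h import *
where();rel([(.461,.0142,.122,211.6)])"
```

```text
t 6.52 p [0.4606 0.0141 0.1221] yaw 211.58 zax [ 0.001 -0.    -1.   ] F [ 0.8 -0.5  0.2] w 0.0422 q [ 0.39  0.23 -0.54  0.   -0.81  0.17]
d [0.1, -0.4, 0.1] w [-0.001, -0.001, -0.0]
```

Aligned. I'll close and lift.

{"op": "drive_tool", "data": {"rows": [{"dx":0,"dy":0,"dz":0,"wx":0,"wy":0,"wz":0,"hand":0},{"dx":0,"dy":0,"dz":0,"wx":0,"wy":0,"wz":0,"hand":0},{"dx":0,"dy":0,"dz":0,"wx":0,"wy":0,"wz":0,"hand":0},{"dx":0,"dy":0,"dz":0,"wx":0,"wy":0,"wz":0,"hand":0},{"dx":0,"dy":0,"dz":0,"wx":0,"wy":0,"wz":0,"hand":0},{"dx":0,"dy":0,"dz":0,"wx":0,"wy":0,"wz":0,"hand":0},{"dx":0,"dy":0,"dz":-20,"wx":0,"wy":0,"wz":0,"hand":0},{"dx":0,"dy":0,"dz":-50,"wx":0,"wy":0,"wz":0,"hand":0},{"dx":0,"dy":0,"dz":-80,"wx":0,"wy":0,"wz":0,"hand":0},{"dx":0,"dy":0,"dz":-97,"wx":0,"wy":0,"wz":0,"hand":0},{"dx":0,"dy":0,"dz":-97,"wx":0,"wy":0,"wz":0,"hand":0},{"dx":0,"dy":0,"dz":-97,"wx":0,"wy":0,"wz":0,"hand":0}], "newtons": 60}}

```text
time_s: 7.52
position: [0.4589, 0.0139, 0.2173]
tcp_rot: [-2.741, 1.535, 0.003]
ft_force: [-0.5, -1.3, -4.9]
gripper_width: 0.0068
```

```bash
python3 -c "
from h import *
where();rel([(.34,-.10,.219,195),(.34,-.214,.219,178.7)])"
```

```text
t 7.52 p [0.4589 0.0139 0.2173] yaw 211.5 zax [-0.001  0.001 -1.   ] F [-0.5 -1.3 -4.9] w 0.0068 q [ 0.38  0.11 -0.4  -0.   -1.06  0.17]
d [35.0, 160.9, -1.7] w [0.001, 0.001, 0.288]
d [132.2, 220.4, -1.8] w [0.001, 0.001, 0.572]
```

```bash
python3 -c "
from h import *
rel([(.37,-.06,.219,195),(.355,-.13,.219,185),(.355,-.2152,.219,178.7)])"
```

```text
d [16.6, 114.4, -1.6] w [0.001, 0.001, 0.288]
d [68.4, 163.7, -1.7] w [0.001, 0.001, 0.463]
d [141.1, 208.3, -1.8] w [0.001, 0.001, 0.572]
```

{"op": "drive_tool", "data": {"rows": [{"dx":4,"dy":25,"dz":-2,"wx":0,"wy":0,"wz":0.07,"hand":0},{"dx":8,"dy":55,"dz":-2,"wx":0,"wy":0,"wz":0.14,"hand":0},{"dx":12,"dy":85,"dz":-2,"wx":0,"wy":0,"wz":0.21,"hand":0},{"dx":17,"dy":114,"dz":-2,"wx":0,"wy":0,"wz":0.288,"hand":0},{"dx":42,"dy":138,"dz":-2,"wx":0,"wy":0,"wz":0.37,"hand":0},{"dx":68,"dy":164,"dz":-2,"wx":0,"wy":0,"wz":0.463,"hand":0},{"dx":98,"dy":182,"dz":-2,"wx":0,"wy":0,"wz":0.52,"hand":0},{"dx":128,"dy":200,"dz":-2,"wx":0,"wy":0,"wz":0.56,"hand":0},{"dx":141,"dy":208,"dz":-2,"wx":0,"wy":0,"wz":0.572,"hand":0},{"dx":141,"dy":208,"dz":-2,"wx":0,"wy":0,"wz":0.572,"hand":0},{"dx":141,"dy":208,"dz":-2,"wx":0,"wy":0,"wz":0.572,"hand":0},{"dx":141,"dy":208,"dz":-2,"wx":0,"wy":0,"wz":0.572,"hand":0}], "newtons": 60}}

```text
time_s: 8.52
position: [0.355, -0.2145, 0.2182]
tcp_rot: [2.196, -2.244, -0.007]
ft_force: [0.4, 0.1, -3.1]
gripper_width: 0.0064
```

```bash
python3 -c "
from h import *
where();rel([(.355,-.2152,.219,178.7)])
s=sensors.state();p,d=snap('wrist','w4.png');np.savez('w4.npz',p=p,d=d,pos=s['position'],rot=s['tcp_rot'])
p,d=snap('scene','s4.png');np.savez('s4.npz',p=p,d=d);snap('top','t4.png')
t=cv2.imread('pics/s4.png');cv2.imwrite('pics/s4c.png',cv2.resize(t[130:260,230:390],(800,650))[:600])
"
```

```text
t 8.52 p [ 0.355  -0.2145  0.2182] yaw 178.75 zax [-0.004  0.002 -1.   ] F [ 0.4  0.1 -3.1] w 0.0064 q [-0.15  0.03 -0.49 -0.   -1.06  0.13]
d [0.7, -0.0, -0.8] w [0.004, 0.002, 0.001]
```

View pics/w4.png

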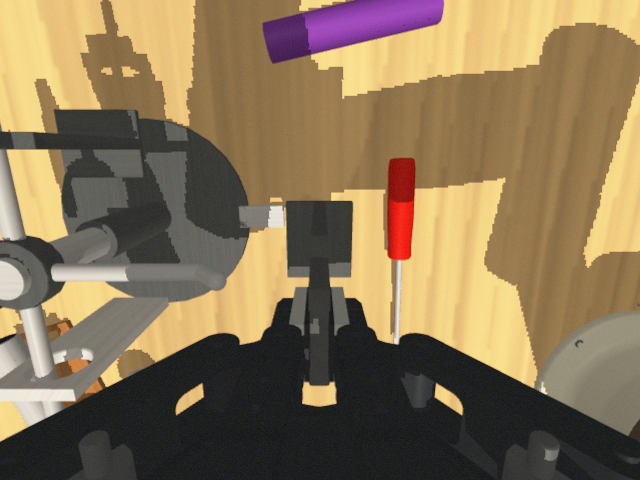

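View pics/s4c.png

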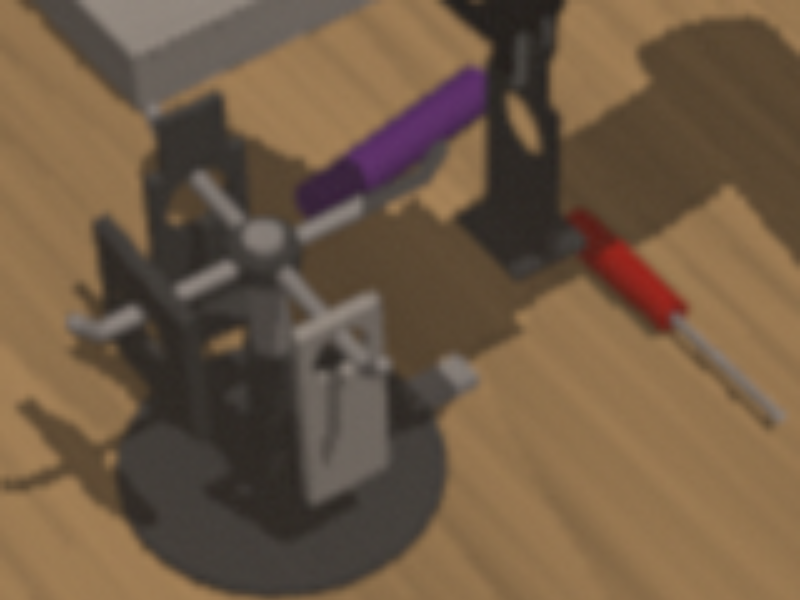

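The bracket is held upright before the branch. The branch tip is at wrist (214,278) and the pointer end at (280,216). Measuring both.

```bash
python3 -c "
from h import *
z=np.load('w4.npz');K,W=cam('wrist',dict(position=z['pos'],tcp_rot=z['rot']));P=cloud(K,W,z['d'])
t=onplane(K,W,215,278,.191);c=onplane(K,W,8,281,.188);b=onplane(K,W,130,271,.178);q=onplane(K,W,283,216,.008)
print(t,c,b,'ptr',q,P[278,213])
print(np.degrees(np.arctan2(*(t-c)[1::-1])))
m=P[150:300,280:360].reshape(-1,3);m=m[(m[:,2]>.085)&(m[:,2]<.115)];print('foot',cv2.minAreaRect((m[:,:2]*1000).astype(np.float32)),np.median(m,0))
s=np.load('s4.npz');Ks,Ws=cam('scene');f=.2
print('scene tip',onplane(Ks,Ws,230+437*f,130+150*f,.19))
hole=[ onplane(Ks,Ws,230+x*f,130+y*f,.19) for x,y in [(512,95),(535,152)]];print(hole)
"
```

```text
[ 0.40756228 -0.2200835   0.191     ] [ 0.51549038 -0.21994132  0.188     ] [ 0.45741205 -0.22048311  0.178     ] ptr [ 0.39008222 -0.21792167  0.008     ] [ 0.40858202 -0.22010266  0.19098478]
-179.92452020836856
foot ((354.5826416015625, -215.1090087890625), (60.34859085083008, 50.16835403442383), 88.81067657470703) [ 0.35294992 -0.2184307   0.10040582]
scene tip [ 0.41095492 -0.21478128  0.19      ]
[array([ 0.35297749, -0.22601694,  0.19      ]), array([ 0.36954272, -0.18289567,  0.19      ])]
```

```bash
python3 -c "
from h import *
rel([(.37,-.218,.219,178.7),(.451,-.2185,.219,178.7),(.451,-.2185,.197,178.7)])"
```

```text
d [3.4, -14.0, 0.6] w [0.001, 0.001, 0.003]
d [2.3, -95.0, 0.5] w [0.001, 0.001, 0.003]
d [2.4, -95.0, 22.5] w [0.001, 0.001, 0.003]
```

{"op": "drive_tool", "data": {"rows": [{"dx":3,"dy":-10,"dz":0,"wx":0,"wy":0,"wz":0.003,"hand":0},{"dx":3,"dy":-22,"dz":0,"wx":0,"wy":0,"wz":0.003,"hand":0},{"dx":3,"dy":-34,"dz":0,"wx":0,"wy":0,"wz":0.003,"hand":0},{"dx":3,"dy":-46,"dz":0,"wx":0,"wy":0,"wz":0.003,"hand":0},{"dx":3,"dy":-58,"dz":0,"wx":0,"wy":0,"wz":0.003,"hand":0},{"dx":3,"dy":-70,"dz":0,"wx":0,"wy":0,"wz":0.003,"hand":0},{"dx":3,"dy":-82,"dz":0,"wx":0,"wy":0,"wz":0.003,"hand":0},{"dx":3,"dy":-92,"dz":0,"wx":0,"wy":0,"wz":0.003,"hand":0},{"dx":3,"dy":-95,"dz":0,"wx":0,"wy":0,"wz":0.003,"hand":0},{"dx":3,"dy":-95,"dz":0,"wx":0,"wy":0,"wz":0.003,"hand":0},{"dx":3,"dy":-95,"dz":0,"wx":0,"wy":0,"wz":0.003,"hand":0}], "newtons": 60}}

```text
time_s: 9.58
position: [0.4509, -0.2201, 0.2199]
tcp_rot: [2.194, -2.248, -0.002]
ft_force: [-0.6, 0.6, -4.8]
gripper_width: 0.0071
```

```bash
python3 -c "
from h import *
where();rel([(.451,-.2185,.197,178.7)])
p,d=snap('wrist','w5.png');p,d=snap('scene','s5.png')
t=cv2.imread('pics/s5.png');cv2.imwrite('pics/s5c.png',cv2.resize(t[130:260,230:390],(800,650))[:600])
"
```

```text
t 9.58 p [ 0.4509 -0.2201  0.2199] yaw 178.6 zax [-0.001  0.    -1.   ] F [-0.6  0.6 -4.8] w 0.0071 q [-0.13  0.18 -0.3  -0.   -1.08  0.11]
d [-1.6, -0.1, 22.9] w [0.001, 0.0, -0.002]
```

View pics/w5.png

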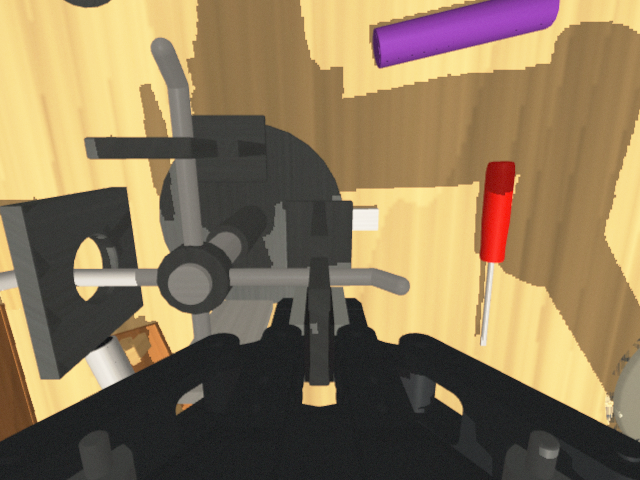

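View pics/s5c.png

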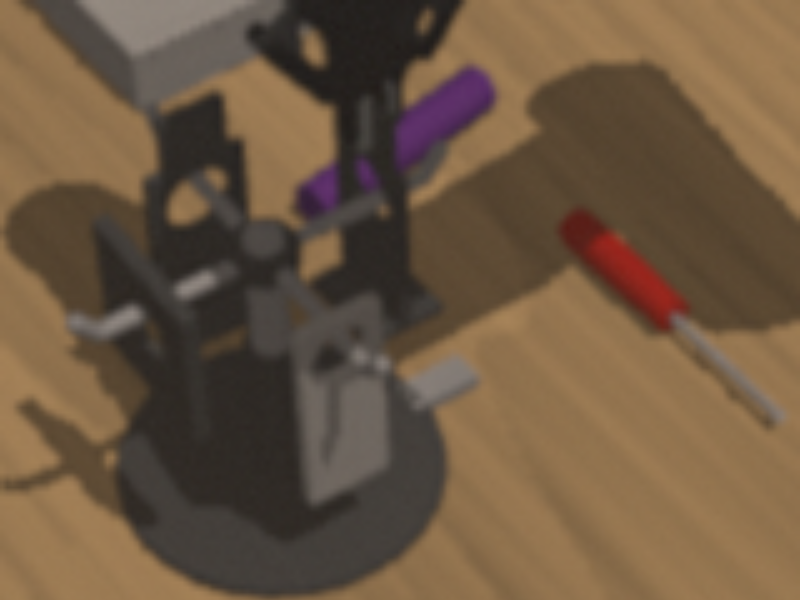

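The branch goes through the hole: in the wrist view it runs from the column (190,283) past the plate (318,275) to its tip (400,285). I'll lower it.

{"op": "drive_tool", "data": {"rows": [{"dx":-1,"dy":0,"dz":6,"wx":0,"wy":0,"wz":0,"hand":0},{"dx":-1,"dy":0,"dz":12,"wx":0,"wy":0,"wz":0,"hand":0},{"dx":-1,"dy":0,"dz":17,"wx":0,"wy":0,"wz":0,"hand":0},{"dx":-1,"dy":0,"dz":20,"wx":0,"wy":0,"wz":0,"hand":0},{"dx":-1,"dy":0,"dz":22,"wx":0,"wy":0,"wz":0,"hand":0},{"dx":-1,"dy":0,"dz":22,"wx":0,"wy":0,"wz":0,"hand":0},{"dx":-1,"dy":0,"dz":22,"wx":0,"wy":0,"wz":0,"hand":0}], "newtons": 60}}

```text
time_s: 10.27
position: [0.4514, -0.2192, 0.1982]
tcp_rot: [2.194, -2.248, 0.0]
ft_force: [0.2, -0.5, -3.6]
gripper_width: 0.0066
```

Still carrying the weight. I'll go down in 1 mm steps.

{"op": "drive_tool", "data": {"rows": [{"dx":0,"dy":0,"dz":1,"wx":0,"wy":0,"wz":0,"hand":0},{"dx":0,"dy":0,"dz":2,"wx":0,"wy":0,"wz":0,"hand":0},{"dx":0,"dy":0,"dz":2,"wx":0,"wy":0,"wz":0,"hand":0},{"dx":0,"dy":0,"dz":2,"wx":0,"wy":0,"wz":0,"hand":0}]}}

```text
time_s: 10.6
position: [0.4517, -0.2194, 0.1972]
tcp_rot: [-2.194, 2.247, -0.002]
ft_force: [-0.7, 1.4, 3.1]
gripper_width: 0.0072
```

The branch now carries the bracket. I'll open a little, then rise.

{"op": "drive_tool", "data": {"rows": [{"dx":0,"dy":0,"dz":0,"wx":0,"wy":0,"wz":0,"hand":0.12},{"dx":0,"dy":0,"dz":0,"wx":0,"wy":0,"wz":0,"hand":0.18},{"dx":0,"dy":0,"dz":0,"wx":0,"wy":0,"wz":0,"hand":0.24},{"dx":0,"dy":0,"dz":0,"wx":0,"wy":0,"wz":0,"hand":0.28},{"dx":0,"dy":0,"dz":0,"wx":0,"wy":0,"wz":0,"hand":0.28},{"dx":0,"dy":0,"dz":-10,"wx":0,"wy":0,"wz":0,"hand":0.28},{"dx":0,"dy":0,"dz":-25,"wx":0,"wy":0,"wz":0,"hand":0.28},{"dx":0,"dy":0,"dz":-45,"wx":0,"wy":0,"wz":0,"hand":0.28},{"dx":0,"dy":0,"dz":-75,"wx":0,"wy":0,"wz":0,"hand":0.28},{"dx":0,"dy":0,"dz":-105,"wx":0,"wy":0,"wz":0,"hand":0.4},{"dx":0,"dy":0,"dz":-105,"wx":0,"wy":0,"wz":0,"hand":0.6},{"dx":0,"dy":0,"dz":-105,"wx":0,"wy":0,"wz":0,"hand":0.6}]}}

```text
time_s: 11.6
position: [0.4522, -0.2194, 0.3038]
tcp_rot: [-2.192, 2.246, -0.007]
ft_force: [-0.2, -0.3, -1.7]
gripper_width: 0.0513
```

```bash
python3 -c "
from h import *
where()
s=sensors.state();p,d=snap('wrist','w6.png');p,d=snap('scene','s6.png')
t=cv2.imread('pics/s6.png');cv2.imwrite('pics/s6c.png',cv2.resize(t[130:260,230:390],(800,650))[:600])
"
```

```text
t 11.6 p [ 0.4522 -0.2194  0.3038] yaw 178.61 zax [ 0.005 -0.001 -1.   ] F [-0.2 -0.3 -1.7] w 0.0513 q [-0.13  0.12 -0.16  0.   -1.28  0.1 ]
```

View pics/w6.png

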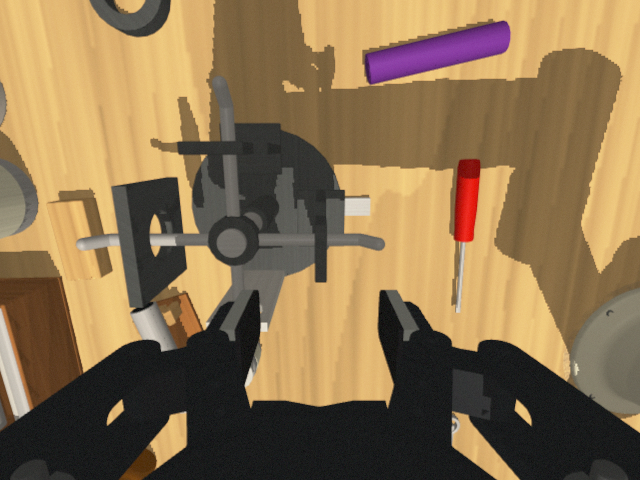

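View pics/s6c.png

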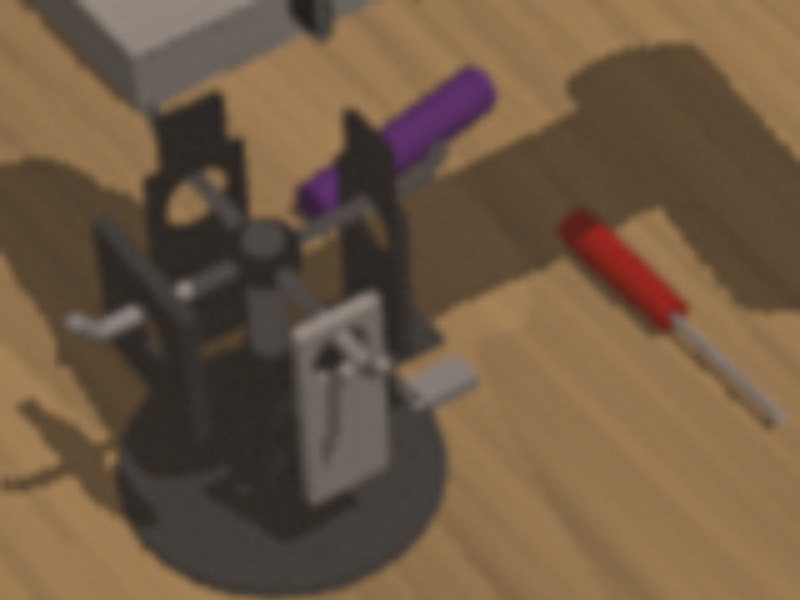

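The bracket hangs by its hole with nothing holding it, and the branch (233,242)→(378,243) is still over the pointer. Now the tube.

```bash
python3 -c "
from h import *
rel([(.6545,-.032,.30,195.4),(.6545,-.032,.2,195.4)])"
```

```text
d [-191.9, -199.0, 0.9] w [0.001, 0.001, -0.293]
d [-191.8, -199.1, 100.9] w [0.001, 0.001, -0.293]
```

{"op": "drive_tool", "data": {"rows": [{"dx":-25,"dy":-26,"dz":0,"wx":0,"wy":0,"wz":-0.08,"hand":0.7},{"dx":-50,"dy":-52,"dz":0,"wx":0,"wy":0,"wz":-0.16,"hand":0.7},{"dx":-77,"dy":-80,"dz":0,"wx":0,"wy":0,"wz":-0.24,"hand":0.7},{"dx":-104,"dy":-108,"dz":0,"wx":0,"wy":0,"wz":-0.293,"hand":0.7},{"dx":-131,"dy":-136,"dz":0,"wx":0,"wy":0,"wz":-0.293,"hand":0.7},{"dx":-158,"dy":-164,"dz":10,"wx":0,"wy":0,"wz":-0.293,"hand":0.7},{"dx":-180,"dy":-187,"dz":30,"wx":0,"wy":0,"wz":-0.293,"hand":0.7},{"dx":-192,"dy":-199,"dz":50,"wx":0,"wy":0,"wz":-0.293,"hand":0.7},{"dx":-192,"dy":-199,"dz":60,"wx":0,"wy":0,"wz":-0.293,"hand":0.7},{"dx":-192,"dy":-199,"dz":60,"wx":0,"wy":0,"wz":-0.293,"hand":0.7},{"dx":-192,"dy":-199,"dz":60,"wx":0,"wy":0,"wz":-0.293,"hand":0.7},{"dx":-192,"dy":-199,"dz":60,"wx":0,"wy":0,"wz":-0.293,"hand":0.7}]}}

```text
time_s: 12.7
position: [0.6548, -0.033, 0.2423]
tcp_rot: [-2.498, 1.904, -0.002]
ft_force: [-0.5, -0.8, 0.2]
gripper_width: 0.0597
```

```bash
python3 -c "
from h import *
where()
s=sensors.state();p,d=snap('wrist','w7.png');np.savez('w7.npz',p=p,d=d,pos=s['position'],rot=s['tcp_rot'])
"
```

```text
t 12.7 p [ 0.6548 -0.033   0.2423] yaw 195.36 zax [ 0.001 -0.    -1.   ] F [-0.5 -0.8  0.2] w 0.0597 q [ 0.2   0.43  0.11  0.   -1.25  0.07]
```

View pics/w7.png

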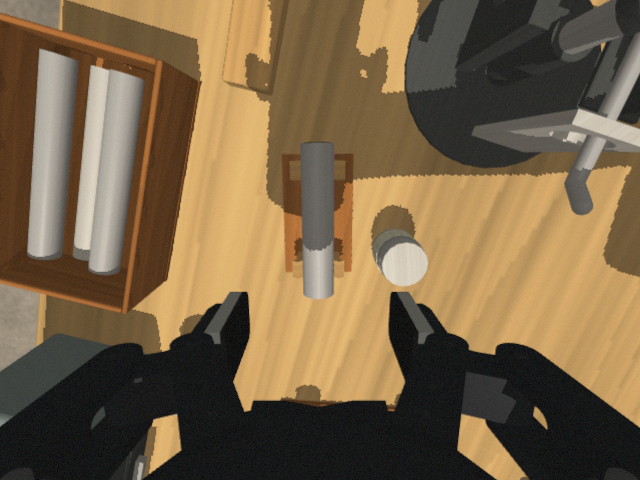

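The grey tube lies on the trestle from (317,143) to (318,297), centred between the fingers. The tin is at (402,262) and the box tubes on the left aren't meant.

```bash
python3 -c "
from h import *
z=np.load('w7.npz');K,W=cam('wrist',dict(position=z['pos'],tcp_rot=z['rot']));P=cloud(K,W,z['d']);p=z['p']
hsv=cv2.cvtColor(p,cv2.COLOR_RGB2HSV)
roi=np.zeros(p.shape[:2],bool);roi[135:305,295:342]=1
m=roi&(hsv[...,1]<60)&(P[...,2]>.04);Q=P[m];print(m.sum(),np.percentile(Q[:,2],[2,50,98]),cv2.minAreaRect((Q[:,:2]*1000).astype(np.float32)))
rel([(.6548,-.032,.026,195.4)])
"
```

```text
4818 [0.04884261 0.05755415 0.06035725] ((655.832275390625, -31.59729766845703), (30.65028190612793, 149.43882751464844), 15.93880844116211)
d [-1.2, 0.4, 217.0] w [-0.002, -0.001, -0.001]
```

{"op": "drive_tool", "data": {"rows": [{"dx":-1,"dy":-1,"dz":35,"wx":0,"wy":0,"wz":-0.005,"hand":0.7},{"dx":-1,"dy":-1,"dz":75,"wx":0,"wy":0,"wz":-0.005,"hand":0.7},{"dx":-1,"dy":-1,"dz":115,"wx":0,"wy":0,"wz":-0.005,"hand":0.7},{"dx":-1,"dy":-1,"dz":150,"wx":0,"wy":0,"wz":-0.005,"hand":0.7},{"dx":-1,"dy":-1,"dz":170,"wx":0,"wy":0,"wz":-0.005,"hand":0.7},{"dx":-1,"dy":-1,"dz":185,"wx":0,"wy":0,"wz":-0.005,"hand":0.7},{"dx":-1,"dy":-1,"dz":200,"wx":0,"wy":0,"wz":-0.005,"hand":0.7},{"dx":-1,"dy":-1,"dz":212,"wx":0,"wy":0,"wz":-0.005,"hand":0.7},{"dx":-1,"dy":-1,"dz":216,"wx":0,"wy":0,"wz":-0.005,"hand":0.7},{"dx":-1,"dy":-1,"dz":216,"wx":0,"wy":0,"wz":-0.005,"hand":0.7},{"dx":-1,"dy":-1,"dz":216,"wx":0,"wy":0,"wz":-0.005,"hand":0.7}], "newtons": 40}}

```text
time_s: 13.67
position: [0.6563, -0.0311, 0.0264]
tcp_rot: [-2.503, 1.897, -0.002]
ft_force: [0.2, -0.5, 0.8]
gripper_width: 0.06
```

```bash
python3 -c "
from h import *
where();rel([(.6555,-.0318,.026,195.6)])
"
```

```text
t 13.67 p [ 0.6563 -0.0311  0.0264] yaw 195.68 zax [ 0.002  0.    -1.   ] F [ 0.2 -0.5  0.8] w 0.06 q [ 0.2   0.63 -0.14  0.   -0.8   0.07]
d [0.5, 1.0, 0.4] w [-0.002, -0.0, 0.001]
```

{"op": "drive_tool", "data": {"rows": [{"dx":0,"dy":1,"dz":0,"wx":0,"wy":0,"wz":0,"hand":0.2},{"dx":0,"dy":1,"dz":0,"wx":0,"wy":0,"wz":0,"hand":0.2},{"dx":0,"dy":1,"dz":0,"wx":0,"wy":0,"wz":0,"hand":0.2},{"dx":0,"dy":1,"dz":0,"wx":0,"wy":0,"wz":0,"hand":0.2},{"dx":0,"dy":1,"dz":0,"wx":0,"wy":0,"wz":0,"hand":0.2},{"dx":0,"dy":1,"dz":0,"wx":0,"wy":0,"wz":0,"hand":0.2},{"dx":0,"dy":1,"dz":-20,"wx":0,"wy":0,"wz":0,"hand":0.2},{"dx":0,"dy":1,"dz":-50,"wx":0,"wy":0,"wz":0,"hand":0.2},{"dx":0,"dy":1,"dz":-80,"wx":0,"wy":0,"wz":0,"hand":0.2},{"dx":0,"dy":1,"dz":-120,"wx":0,"wy":0,"wz":0,"hand":0.2},{"dx":0,"dy":1,"dz":-120,"wx":0,"wy":0,"wz":0,"hand":0.2},{"dx":0,"dy":1,"dz":-120,"wx":0,"wy":0,"wz":0,"hand":0.2}], "newtons": 40}}

```text
time_s: 14.67
position: [0.6555, -0.0308, 0.1476]
tcp_rot: [-2.501, 1.896, -0.004]
ft_force: [-1.0, -0.4, -2.7]
gripper_width: 0.0312
```

```bash
python3 -c "
from h import *
where()
# bed from top0
K,W=cam('top');z=np.load('top0.npz');p,d=z['p'],z['d'];P=cloud(K,W,d)
hsv=cv2.cvtColor(p,cv2.COLOR_RGB2HSV)
a=np.array([588.83,277.89]);b=np.array([462.92,256.73]);print('tube mid',(a+b)/2,np.linalg.norm(a-b),np.degrees(np.arctan2(*(a-b)[::-1])))
x=hsv
roi=np.zeros(d.shape,bool);roi[215:295,205:280]=1
m=roi&(P[...,2]>.004);Q=P[m];print(cv2.minAreaRect((Q[:,:2]*1000).astype(np.float32)))
"
```

```text
t 14.67 p [ 0.6555 -0.0308  0.1476] yaw 195.67 zax [ 0.004  0.001 -1.   ] F [-1.  -0.4 -2.7] w 0.0312 q [ 0.2   0.5  -0.03 -0.   -1.04  0.07]
tube mid [525.875 267.31 ] 127.67565821251914 9.539786774779202
((525.472412109375, 269.1069641113281), (233.62100219726562, 247.5404052734375), 89.63875579833984)
```

```bash
python3 -c "
from h import *
K,W=cam('top')
c=np.array([onplane(K,W,200+x/4.706,180+y/4.706,.006) for x,y in [(70,225),(290,182),(342,470),(122,520)]])[:,:2]
print(c,c.mean(0),np.linalg.norm(np.diff(c,axis=0),axis=1))
for i,j in [(3,0),(2,1)]: v=c[j]-c[i];print(np.degrees(np.arctan2(v[1],v[0])))
rel([(.5259,.2665,.14,190.8)])
"
```

```text
[[0.60872939 0.35590354]
 [0.63659928 0.20948017]
 [0.4444887  0.17313636]
 [0.41274817 0.31699698]] [0.52564138 0.26387926] [0.14905212 0.19551815 0.14732054]
11.228475041024604
10.712709027907175
d [-321.3, 44.5, 7.4] w [-0.005, 0.0, 0.085]
```

{"op": "drive_tool", "data": {"rows": [{"dx":-25,"dy":3,"dz":0,"wx":0,"wy":0,"wz":0.01,"hand":0.2},{"dx":-60,"dy":8,"dz":0,"wx":0,"wy":0,"wz":0.02,"hand":0.2},{"dx":-95,"dy":13,"dz":0,"wx":0,"wy":0,"wz":0.04,"hand":0.2},{"dx":-130,"dy":18,"dz":0,"wx":0,"wy":0,"wz":0.05,"hand":0.2},{"dx":-165,"dy":23,"dz":2,"wx":0,"wy":0,"wz":0.06,"hand":0.2},{"dx":-200,"dy":28,"dz":4,"wx":0,"wy":0,"wz":0.07,"hand":0.2},{"dx":-235,"dy":33,"dz":6,"wx":0,"wy":0,"wz":0.085,"hand":0.2},{"dx":-270,"dy":38,"dz":7,"wx":0,"wy":0,"wz":0.085,"hand":0.2},{"dx":-300,"dy":42,"dz":7,"wx":0,"wy":0,"wz":0.085,"hand":0.2},{"dx":-321,"dy":44,"dz":7,"wx":0,"wy":0,"wz":0.085,"hand":0.2},{"dx":-321,"dy":44,"dz":7,"wx":0,"wy":0,"wz":0.085,"hand":0.2},{"dx":-321,"dy":44,"dz":7,"wx":0,"wy":0,"wz":0.085,"hand":0.2}], "newtons": 40}}

```text
time_s: 15.67
position: [0.5238, 0.2663, 0.1361]
tcp_rot: [2.419, -1.997, -0.002]
ft_force: [-0.1, -0.3, -2.0]
gripper_width: 0.0308
```

{"op": "drive_tool", "data": {"rows": [{"dx":0,"dy":0,"dz":0,"wx":0,"wy":0,"wz":0,"hand":0.2},{"dx":0,"dy":0,"dz":0,"wx":0,"wy":0,"wz":0,"hand":0.2},{"dx":0,"dy":0,"dz":0,"wx":0,"wy":0,"wz":0,"hand":0.2}]}}

```text
time_s: 15.92
position: [0.5256, 0.2648, 0.1376]
tcp_rot: [2.418, -2.004, -0.001]
ft_force: [-0.6, 0.4, -1.0]
gripper_width: 0.0306
```

```bash
python3 -c "
from h import *
where();rel([(.5258,.2655,.06,190.9),(.5258,.2655,.02,190.9)])
p,d=snap('scene','s8.png');p,d=snap('wrist','w8.png')
t=cv2.imread('pics/s8.png');cv2.imwrite('pics/s8c.png',cv2.resize(t[270:400,320:480],(800,650))[:600])
"
```

```text
t 15.92 p [0.5256 0.2648 0.1376] yaw 190.71 zax [-0.001 -0.001 -1.   ] F [-0.6  0.4 -1. ] w 0.0306 q [ 0.74  0.41 -0.21 -0.   -0.95 -0.55]
d [-0.7, -0.4, 77.6] w [0.001, -0.001, -0.003]
d [-0.7, -0.5, 117.6] w [0.001, -0.001, -0.003]
```

View pics/s8c.png

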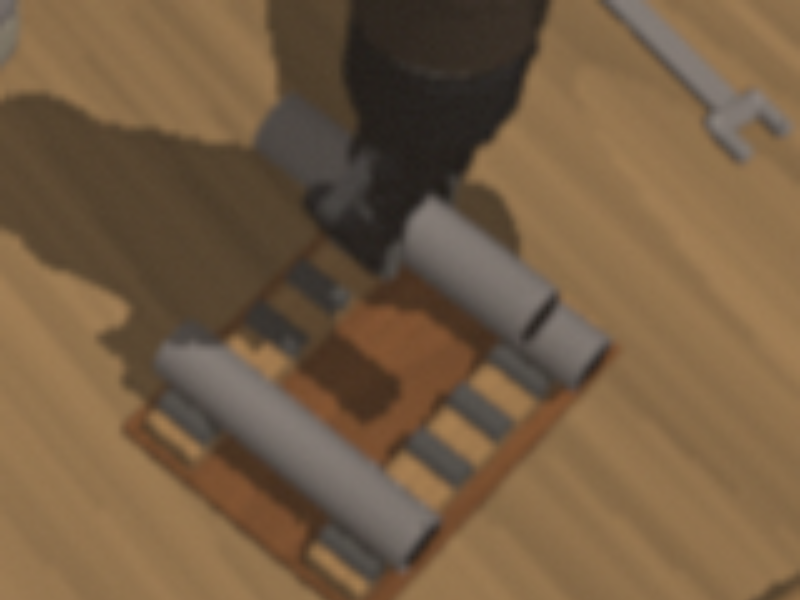

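View pics/w8.png

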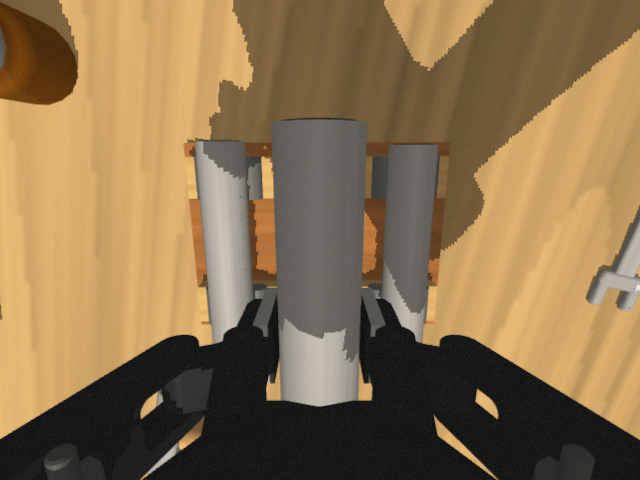

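Seen from the wrist, the held tube (319) hangs midway between the two bed tubes (about 221 and 411). I'll lower it.

{"op": "drive_tool", "data": {"rows": [{"dx":-1,"dy":0,"dz":25,"wx":0,"wy":0,"wz":0,"hand":0.2},{"dx":-1,"dy":0,"dz":50,"wx":0,"wy":0,"wz":0,"hand":0.2},{"dx":-1,"dy":0,"dz":75,"wx":0,"wy":0,"wz":0,"hand":0.2},{"dx":-1,"dy":0,"dz":90,"wx":0,"wy":0,"wz":0,"hand":0.2},{"dx":-1,"dy":0,"dz":100,"wx":0,"wy":0,"wz":0,"hand":0.2},{"dx":-1,"dy":0,"dz":107,"wx":0,"wy":0,"wz":0,"hand":0.2},{"dx":-1,"dy":0,"dz":112,"wx":0,"wy":0,"wz":0,"hand":0.2},{"dx":-1,"dy":0,"dz":115,"wx":0,"wy":0,"wz":0,"hand":0.2},{"dx":-1,"dy":0,"dz":117,"wx":0,"wy":0,"wz":0,"hand":0.2},{"dx":-1,"dy":0,"dz":117,"wx":0,"wy":0,"wz":0,"hand":0.2},{"dx":-1,"dy":0,"dz":117,"wx":0,"wy":0,"wz":0,"hand":0.2}]}}

```text
time_s: 16.93
position: [0.5257, 0.2674, 0.0219]
tcp_rot: [-2.42, 2.001, -0.0]
ft_force: [0.2, 0.1, -1.5]
gripper_width: 0.0312
```

```bash
python3 -c "
from h import *
where();rel([(.5258,.2655,.0194,190.9)])"
```

```text
t 16.93 p [0.5257 0.2674 0.0219] yaw 190.82 zax [ 0.001  0.001 -1.   ] F [ 0.2  0.1 -1.5] w 0.0312 q [ 0.74  0.55 -0.32  0.   -0.7  -0.56]
d [1.8, 0.3, 2.5] w [-0.001, 0.001, -0.001]
```

{"op": "drive_tool", "data": {"rows": [{"dx":1,"dy":0,"dz":1,"wx":0,"wy":0,"wz":0,"hand":0.2},{"dx":1,"dy":0,"dz":2,"wx":0,"wy":0,"wz":0,"hand":0.2},{"dx":1,"dy":0,"dz":3,"wx":0,"wy":0,"wz":0,"hand":0.2},{"dx":1,"dy":0,"dz":3,"wx":0,"wy":0,"wz":0,"hand":0.2},{"dx":1,"dy":0,"dz":3,"wx":0,"wy":0,"wz":0,"hand":0.2}]}}

```text
time_s: 17.35
position: [0.5269, 0.2668, 0.0195]
tcp_rot: [-2.419, 1.999, -0.002]
ft_force: [1.7, -1.0, 5.3]
gripper_width: 0.0308
```

Contact: the tube is seated, with about 7 N of support. I'll open slightly and wait, then retreat upward.

{"op": "drive_tool", "data": {"rows": [{"dx":0,"dy":0,"dz":0,"wx":0,"wy":0,"wz":0,"hand":0.4},{"dx":0,"dy":0,"dz":0,"wx":0,"wy":0,"wz":0,"hand":0.44},{"dx":0,"dy":0,"dz":0,"wx":0,"wy":0,"wz":0,"hand":0.48},{"dx":0,"dy":0,"dz":0,"wx":0,"wy":0,"wz":0,"hand":0.48},{"dx":0,"dy":0,"dz":0,"wx":0,"wy":0,"wz":0,"hand":0.48},{"dx":0,"dy":0,"dz":-10,"wx":0,"wy":0,"wz":0,"hand":0.48},{"dx":0,"dy":0,"dz":-25,"wx":0,"wy":0,"wz":0,"hand":0.48},{"dx":0,"dy":0,"dz":-45,"wx":0,"wy":0,"wz":0,"hand":0.48},{"dx":0,"dy":0,"dz":-75,"wx":0,"wy":0,"wz":0,"hand":0.48},{"dx":0,"dy":0,"dz":-110,"wx":0,"wy":0,"wz":0,"hand":0.48},{"dx":0,"dy":0,"dz":-150,"wx":0,"wy":0,"wz":0,"hand":0.48},{"dx":0,"dy":0,"dz":-185,"wx":0,"wy":0,"wz":0,"hand":0.48}]}}

```text
time_s: 18.35
position: [0.5255, 0.2659, 0.2064]
tcp_rot: [-2.42, 2.001, -0.001]
ft_force: [0.9, 0.1, -0.5]
gripper_width: 0.0409
```

{"op": "drive_tool", "data": {"rows": [{"dx":-35,"dy":35,"dz":-20,"wx":0,"wy":0,"wz":0,"hand":0.48},{"dx":-65,"dy":65,"dz":-40,"wx":0,"wy":0,"wz":0,"hand":0.48},{"dx":-85,"dy":90,"dz":-60,"wx":0,"wy":0,"wz":0,"hand":0.48},{"dx":-100,"dy":120,"dz":-60,"wx":0,"wy":0,"wz":0,"hand":0.48},{"dx":-100,"dy":120,"dz":-60,"wx":0,"wy":0,"wz":0,"hand":0.48},{"dx":-100,"dy":120,"dz":-60,"wx":0,"wy":0,"wz":0,"hand":0.48}]}}

```text
time_s: 18.85
position: [0.3871, 0.3426, 0.265]
tcp_rot: [-2.423, 1.996, 0.001]
ft_force: [0.3, 0.5, -0.9]
gripper_width: 0.0411
```

```bash
python3 -c "
from h import *
where();s=sensors.state();p,d=snap('wrist','w9.png');snap('scene','s9.png');p,d=snap('top','t9.png');np.savez('t9.npz',p=p,d=d)
t=cv2.imread('pics/t9.png');cv2.imwrite('pics/t9c.png',cv2.resize(t[180:310,200:460],(800,400),interpolation=cv2.INTER_CUBIC))
K,W=cam('top');P=cloud(K,W,d);hsv=cv2.cvtColor(p,cv2.COLOR_RGB2HSV)
roi=np.zeros(d.shape,bool);roi[215:295,205:280]=1
n,l,st,c=cv2.connectedComponentsWithStats((roi&(P[...,2]>.035)&(P[...,2]<.07)&(hsv[...,1]<60)).astype(np.uint8))
for i in range(1,n):
    if st[i,4]>60: Q=P[l==i];print(c[i],np.percentile(Q[:,2],[50,95]),cv2.minAreaRect((Q[:,:2]*1000).astype(np.float32)))
"
```

```text
t 18.85 p [0.3871 0.3426 0.265 ] yaw 191.04 zax [ 0.001  0.003 -1.   ] F [ 0.3  0.5 -0.9] w 0.0411 q [ 1.04  0.17 -0.2  -0.   -1.19 -0.85]
[237.07554672 232.19284294] [0.05057397 0.05632994] ((588.6015625, 277.6573791503906), (32.37272262573242, 149.5879669189453), 10.953695297241211)
[240.91287129 252.5009901 ] [0.05020297 0.05664503] ((526.0200805664062, 264.91192626953125), (31.601343154907227, 150.39605712890625), 10.664948463439941)
[243.46666667 273.29215686] [0.05044306 0.05693202] ((463.5360107421875, 255.7890625), (34.14602279663086, 149.8593292236328), 11.987568855285645)
```

View pics/t9c.png

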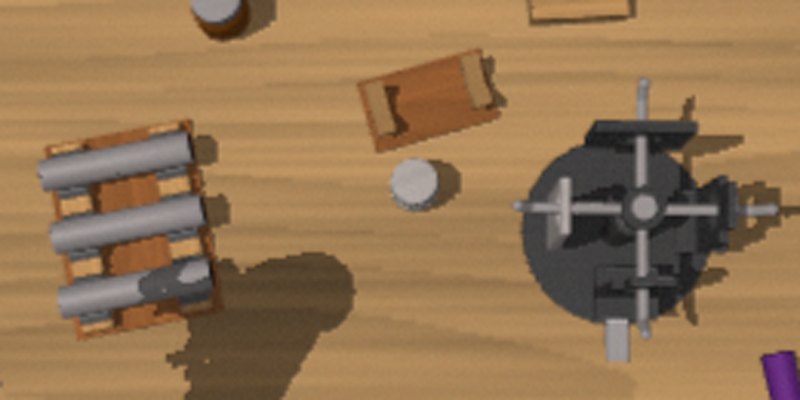

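View pics/s9.png

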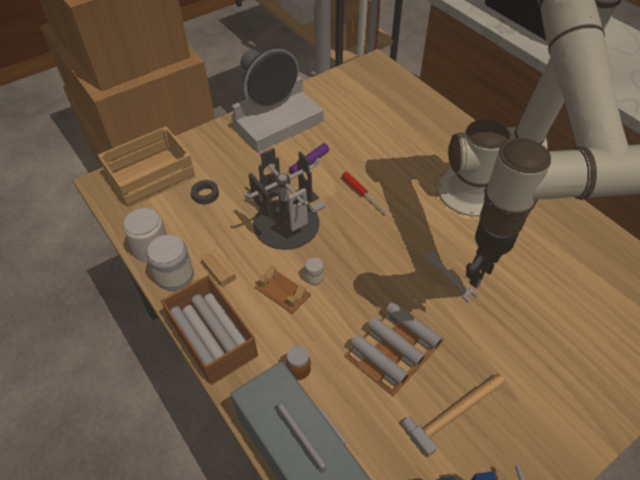

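The tube is centred in the middle groove and its neighbours are unmoved. Last check: branch against pointer in the top view, with the tip at crop (644,333), the axis at (644,207) and the pointer end at (617,361).

```bash
python3 -c "
from h import *
K,W=cam('top');f=260/800
g=lambda x,y,z:onplane(K,W,200+x*f,180+y*f,z)
a=g(644,207,.188);t=g(644.5,335,.194);q=g(617.5,360,.008);print(a,t,q)
print(np.degrees([np.arctan2(*(t-a)[1::-1]),np.arctan2(*(q-a)[1::-1])]),np.linalg.norm((t-q)[:2]))
d=np.load('t9.npz')['d'];P=cloud(K,W,d);roi=np.zeros(d.shape,bool);roi[255:300,385:425]=1
m=roi&(P[...,2]>.2);print('tab top',P[m].mean(0),P[m][:,2].max(),m.sum())
z0=np.load('top0.npz')['d'];
for n,(u,v) in dict(tin=(335,240),jar=(270,180),offcut=(388,179),collar=(475,204),ham=(180,222)).items():
    print(n,abs(d-z0)[v-8:v+8,u-8:u+8].max().round(3),end=' ')
r.close_job()
"
```

```text
[ 0.51910381 -0.22045725  0.188     ] [ 0.40596159 -0.21666029  0.194     ] [ 0.38951044 -0.21901294  0.008     ]
[178.07792037 179.36146633] 0.01661852012077016
tab top [ 0.45057023 -0.21984196  0.22025008] 0.23147079372712942 66
tin 1.452 jar 1.558 offcut 1.52 collar 1.534 ham 1.504 the job is handed in; nothing more can be done
```

The job is handed in at about 19 s of the 72 s allowed; it reports no verdict, but my measurements put every part within tolerance.

I caged the empty branch between the fingers and turned it about 121° over the pointer. I then hung the bracket on it by its hole and moved the tube to the bed's middle groove.

- **Branch:** in the top view it stands at 178.1° against the pointer's 179.4°, with the tips about 17 mm apart in plan (limit 25 mm). By the given lengths the tips would be 13 mm apart even in perfect line. My reading of the pointer end was some 4 mm too far out.
- **Bracket:** its tab sits about 69 mm from the turning axis, within 1 mm of the branch line, and its top reads around 225 mm high, as expected. It was released and hanging upright.
- **Tube:** its centre is at (526, 265) mm, within about 2 mm of the bed centre. It is parallel to the groove within 0.5°.
- **Bed tubes:** both read within about 1 mm of their starting positions.
- **Arm:** it was clear of everything at hand-in.

**Failed check:** my depth comparison for the tin, jar, offcut, collar and hammer was useless. Missing depth readings swamped it, giving differences of about 1.5 m. For those five I have only the first and last pictures, which show no visible shift, and the forces on the tool stayed low throughout.

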